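# Clear the bottles, sort the left and right brackets, put the bottles back

### The arm

A 7-joint arm with a two-finger parallel gripper is mounted at the origin on a cart in front of the work surface, level with it; the furniture and walls round the work are solid. World frame = base frame: x ahead of the robot, y to its left, z up, the work surface at z = 0. Lengths are in mm, angles in rad, forces in N, time in s.
With the tool pointing down it reaches from about 350 to 900 mm from the base axis. Payload 19.9 kg.
Tool frame: the origin (TCP) lies at the very end of the fingers, on their centre line; the grasp point (between the pads) lies 19 mm behind it; z points along the fingers, y is the line along which they close (so a half turn about z gives the same grasp; the last joint's range is limited). The gripper opens to 94 mm and grips with 3 to 60 N. Pads are 16 mm wide; open, the fingers measure 119 mm over their backs; the gripper's body (75 mm by 177 mm) begins 78 mm behind the grasp point.
Start: joints at [-1.296, 0.417, -0.01, 1.614, 0.005, 1.111, -0.053], TCP at [194.1, 594.074, 205.425] pointing down, gripper open.
Joint ranges: [-2.81, 2.81], [-0.39, 2.02], [-1.27, 1.25], [0.06, 2.57], [-1.19, 4.33], [0.19, 2], [-2.82, 2.82]. Speed limits (rad/s): [1.89, 1.89, 2.39, 2.39, 3.01, 3.01, 3.01].

### API

Orientations are given as a unit quaternion [x, y, z, w].
In Python, from station import bot, grab_frame, get_calibration, order gives the robot as it stands. The module is installed in compiled form; this text tells all that it offers.
- The arm moves only by the tool servo_tool, never from a script. Its argument "commands" is a list of rows, each an object with "xyz": the shift along the tool's x, y, z in mm, a list of three; "turn": the turn, a rotation vector about the tool's x, y, z in degrees, a list of three; "grip": the finger opening in mm, from 0 to 94. In form: [{"xyz": [x, y, z], "turn": [rx, ry, rz], "grip": grip}, ...]. A call has 1 to 5 rows; each row is the pose to reach, as a shift and turn from the pose commanded when the call began, along the tool's axes at that moment; what a row does not reach only later rows make up. A row lasts 1/12 s, in which the tool goes at most 41.7 mm and 7.16 degrees, less where a joint would pass 70% of its speed; a pose out of reach is approached as far as the arm can. A call with a gripper value outside its range is refused whole. The fingers move at their own pace and stop on an object; "squeeze" is the grip in N (left out, the last holds). Time passes only in rows, so rows that repeat a pose let the fingers close. It gives the time, the measured TCP pose, the force and the opening at its end, in the units of the state.
- bot.state(): the state, without advancing time (a new reading comes with each control period).
- grab_frame(name): name is "side" or "top"; returns (picture, depth): 384x512x3 uint8, blue, green, red; 384x512 float32, mm along the optical axis (not along the pixel's ray), 0 where there is no reading.
- get_calibration(name): a dict with "fov_y" (degrees; the focal length in pixels is half the picture's height over the tangent of half this angle, whatever the lens; pixels are square), "cx", "cy" (the principal point, pixels), "dist_coeffs" ([k1, k2, p1, p2, k3] as OpenCV has them; the pictures are not rectified), "world_from_camera" (4x4, takes a point from camera to world coordinates). Camera axes: x right, y down, z forward; pixel columns grow to the right and rows downward; lengths in mm; the calibration is good to about 2 mm. A picture is of the moment at which its call begins. get_calibration takes no time and is no camera call.
- order.hand_in(): hands the job in, once; it reports no verdict.
The state is a dict: "time": time; "joints": joint angles; "qd": joint speeds; "joint_torque": joint torques, N m; "position": TCP position; "orientation": TCP orientation; "ft_force": force on the tool from outside, world axes, zero at the start; "wrist_torque": the same for the moment, N m; "width": finger opening in mm.
Only numpy, scipy, OpenCV 4.12 (cv2) and the standard library are available. Lean on these libraries where they do the work, as an engineer would, in place of code of your own. Each camera call takes 0.05 s, during which the arm holds its last target. There are 200 camera calls.

### The job

First move the white pump bottle and the amber jar from the front of the dark grey board onto the black side mat, then lay the left-hand bracket behind them in the blue tray and the right-hand one in the orange tray, flat on the tray floor with the upright fin on top. Only when both brackets are in their trays, put the pump bottle back on the middle of the white coaster and the jar back on the middle of the brown cork coaster. Keep the bottle and jar upright throughout.

Things in the scene. Friction and masses are not known exactly. Their poses are not given: they have to be found in the camera images.
- pump_bottle: White plastic pump bottle, round body 66 mm across and 96 mm high, flat pump head 72 mm across above it, 118 mm in all, 0.12 to 0.23 kg. Starts on the white coaster at the front of the dark grey board (one far back under the shelf is not meant). Origin: centre of its underside, z up. Grip round the body 55 to 80 mm up, any direction.
- amber_jar: Amber jar with a black cap and a paper label, round, 52 mm across at the widest, 95 mm high, 0.11 to 0.2 kg. It starts on the cork coaster at the front of the dark grey board. Origin: centre of its underside, z up. Grip it round the body, 40 to 65 mm above the underside, any direction.
- bracket_left: Left-hand aluminium bracket, 60 g, lying behind the bottles. Origin: centre of foot plate's underside, z up. Plate 48 mm (x) by 18 (y) by 5. Upright fin to grip across y: x -20 to +10, 10 mm thick, centred on y = 0, top 32 mm up. At the +x end a flat ear with a brass bush (10 mm high) sticks out to y = +27, x 6 to 24. Seen from above with the ear's end pointing away from you, the ear is on the LEFT.
- bracket_right: Right-hand bracket, the mirror image of the left one, same sizes, metal and fin: its ear with the brass bush sticks out to -y (out to y = -27 mm). Looked at from above with the ear's end pointing away from you, the ear is on the RIGHT. The two brackets change places from start to start.
- tray_blue: Fixed blue open tray for the left-hand bracket, outside 68 mm along x, 86 mm along y, 13 mm high; walls and floor 3 mm (inside 62 x 80 mm). Origin: centre of its underside, z up. The two trays change places from start to start.
- tray_orange: Fixed orange open tray for the right-hand bracket, same sizes and origin as the blue one.
- side_mat: Fixed black rubber mat on the right of the clamp jig, 165 mm along its x, 85 mm along its y, 3 mm thick: room for bottle and jar one behind the other along x. Origin: centre of its underside. A post of the bench frame, taller than the arm, stands 90 to 170 mm beyond its far right corner: come in from the front.
- coaster_white: Fixed white oblong coaster, 68 mm along x, 80 mm along y, 3 mm thick, on the front of the dark grey board: home of the pump bottle. Origin: centre of its underside (top 3 mm above it).
- coaster_cork: Fixed brown round cork coaster, 64 mm across, 3 mm thick, on the front of the dark grey board, 80 mm beside the white one: home of the amber jar. Origin: centre of its underside (top 3 mm above it).
- station: Fixed dark grey board, 132 mm along x (front, towards the robot, is -x), 164 along y, 6 thick. Origin: centre of its underside. Coasters at x -32, y +40 and -40 mm; brackets start at x +28, y +40 and -40, fins along y, ears to the back. Back lip 6 mm above the board. Right of it stands a fixed white clamp jig, 170 x 130 mm, 125 mm high: carry things over or round it.
Things that resemble listed ones, but are neither listed nor needed, are in the scene too. What is shaped like the bracket_left but green is not meant.

How it is judged:
By the outcome, as a careful person would: the job done as asked, in the order asked, and still so for the second after the job is handed in, with the robot touching nothing.
It also fails if it takes over 150 s, if anything falls off the work surface, if the arm or the gripper's body presses on something with over 40 N, if the wrist force passes 120 N, or if a joint passes its speed limit or range.

## Working session

There is one attempt and no reset: what is moved stays moved. The work goes in short steps, Python scripts to look and compute and a tool call to move; the robot and the scene stay as the last step left them, time stands still between calls to the robot, and variables do not carry over. Pictures are saved under pics/ and viewed, on a budget of 14 in all, crops included, one or two more only if the job needs it, and the job is handed in when it is done.

Besides the shell and the picture viewer there is one more tool, called after ">>>" as name(argument=value, ...) on one line, values as JSON. servo_tool: Moves the arm, as the interface text tells. Its arguments: {"type":"object","properties":{"commands":{"type":"array","items":{"type":"object","properties":{"xyz":{"type":"array","items":{"type":"number"}},"turn":{"type":"array","items":{"type":"number"}},"grip":{"type":"number"}}}},"squeeze":{"type":"number"}},"required":["commands"]}

```bash
mkdir -p pics && cat > h.py <<'E'
import numpy as np, cv2
from station import bot, grab_frame, get_calibration, order
def K(name):
    c=get_calibration(name); f=192/np.tan(np.radians(c["fov_y"])/2)
    return np.array([[f,0,c["cx"]],[0,f,c["cy"]],[0,0,1.]]), np.array(c["dist_coeffs"],float), np.array(c["world_from_camera"])
def ray(name,uv):
    k,d,T=K(name); p=cv2.undistortPoints(np.array(uv,float).reshape(-1,1,2),k,d).reshape(-1,2)
    return T[:3,3], np.c_[p,np.ones(len(p))]@T[:3,:3].T
def onplane(name,uv,z):
    o,r=ray(name,uv); return o+r*((z-o[2])/r[:,2])[:,None]
def proj(name,P):
    k,d,T=K(name); R=T[:3,:3].T; 
    return cv2.projectPoints(np.array(P,float).reshape(-1,1,3),cv2.Rodrigues(R)[0],-R@T[:3,3],k,d)[0].reshape(-1,2)
def cloud(name,depth):
    v,u=np.mgrid[0:384,0:512]; o,r=ray(name,np.c_[u.ravel(),v.ravel()])
    return (o+r*depth.reshape(-1,1)).reshape(384,512,3)
E
python3 - <<'E'
from h import *
for n in("top","side"):
    im,d=grab_frame(n); np.savez(f"pics/{n}0.npz",im=im,d=d); cv2.imwrite(f"pics/{n}0.png",im)
    print(n,K(n)[2].round(2).tolist(),K(n)[0][0,0])
    c=get_calibration(n); print(c["dist_coeffs"])
a=[cv2.imread(f"pics/{n}0.png") for n in("top","side")]
print(bot.state())
E
```

```text
top [[0.03, -0.97, 0.23, 306.24], [-1.0, -0.03, 0.01, 175.23], [-0.0, -0.23, -0.97, 1072.23], [0.0, 0.0, 0.0, 1.0]] 480.9048713562921
[-0.10610688  0.          0.          0.          0.        ]
side [[0.99, -0.05, 0.09, 456.18], [-0.1, -0.59, 0.8, -551.28], [0.02, -0.81, -0.59, 581.9], [0.0, 0.0, 0.0, 1.0]] 461.17913179553403
[0.04076668 0.         0.         0.         0.        ]
{'time': 0.1, 'joints': array([-1.29648631,  0.41787233, -0.01031751,  1.61410713,  0.00471916,
        1.11069784, -0.05296991]), 'qd': array([ 3.91474040e-04, -9.16109583e-04,  1.87090641e-04, -2.22129881e-03,
        4.04689077e-05, -1.71817153e-04,  3.94050973e-04]), 'joint_torque': array([ 1.01060486e-03, -8.52589417e+01,  6.39989823e-01, -4.26692891e+01,
       -4.88281902e-02,  1.64529093e-02,  7.35113304e-05]), 'position': array([194.02017984, 593.77005984, 204.91684569]), 'orientation': array([ 1.57220063e-01,  9.87563451e-01, -5.29412783e-04, -3.60206598e-05]), 'ft_force': array([-1.22460206, -0.05969226,  0.47834692]), 'wrist_torque': array([ 0.00398698, -0.0455024 ,  0.00346369]), 'width': 94.0730754759403}
```

```bash
ls; ls pics
```

```text
h.py
pics
side0.npz
side0.png
top0.npz
top0.png
```

View pics/top0.png

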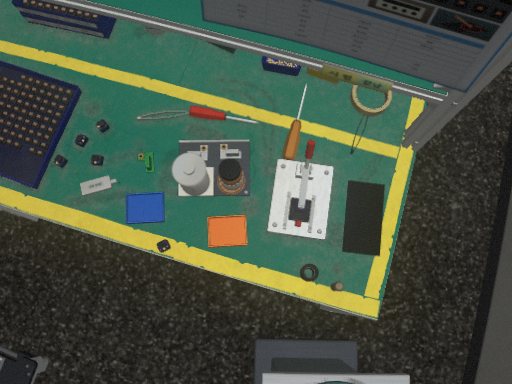

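View pics/side0.png

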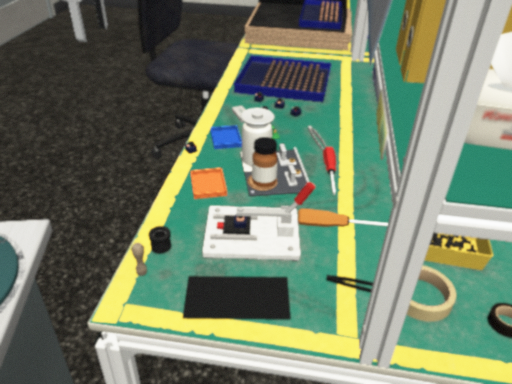

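Top view: bottle (190,170), jar (231,177), brackets at (203,152) and (230,153), blue tray (145,207), orange tray (227,230), jig (302,198), mat (363,217). The side view agrees. Next I measure these.

```bash
cat > m.py <<'E'
from h import *
z=np.load("pics/top0.npz"); im,d=z["im"],z["d"]; hsv=cv2.cvtColor(im,cv2.COLOR_BGR2HSV)
C=cloud("top",d); X,Y,Z=C[...,0],C[...,1],C[...,2]
def rect(mask,box,zz,nm):
    x0,y0,x1,y1=box; m=np.zeros(mask.shape,np.uint8); m[y0:y1,x0:x1]=mask[y0:y1,x0:x1]*255
    c=max(cv2.findContours(m,0,2)[0],key=cv2.contourArea).reshape(-1,2)
    P=onplane("top",c,zz)[:,:2].astype(np.float32); r=cv2.minAreaRect(P); print(nm,np.round(r[0],1),np.round(r[1],1),round(r[2],1))
h,s,v=hsv[...,0],hsv[...,1],hsv[...,2]
rect((h>100)&(h<130)&(s>150),(115,180,175,235),13,"blue")
rect((h<20)&(s>150)&(v>120),(195,205,260,260),13,"orange")
rect((v<50),(330,170,395,265),3,"mat")
rect((v>150)&(s<50),(265,150,340,245),20,"jig")
rect((s<80),(170,135,255,200),6,"board-ish")
print("table z",np.nanmedian(Z[165:175,120:135]), Z[215,363],Z[190,210])
for nm,(x0,y0,x1,y1),lo,hi in(("bottle",(165,140,215,200),95,130),("jar",(212,150,250,200),90,112),("jigtop",(260,130,345,250),60,160),("fins",(190,140,250,166),25,45)):
    sl=np.s_[y0:y1,x0:x1]; m=(Z[sl]>lo)&(Z[sl]<hi)&(d[sl]>0); P=C[sl][m]
    r=cv2.minAreaRect(P[:,:2].astype(np.float32)); print(nm,m.sum(),r,"z",np.percentile(P[:,2],[5,50,95]).round(1),"mean",P.mean(0).round(1), "x",np.percentile(P[:,0],[0,100]).round(1),"y",np.percentile(P[:,1],[0,100]).round(1))
# bottle/jar circles
crop=im[125:225,130:350]; cv2.imwrite("pics/crop0.png",cv2.resize(crop,None,fx=3.6,fy=3.6,interpolation=cv2.INTER_CUBIC))
E
python3 m.py
```

```text
blue [502.  433.6] [69.1 84.8] 4.6
orange [454.9 245.6] [67.8 85. ] 4.8
mat [493.6 -60.9] [ 82.6 160.4] 84.5
jig [531.5  83.1] [129.  168.7] 83.0
board-ish [603.2 286.2] [152.9 194.4] 1.3
table z 1.8938232408136173 5.4431793758499225 11.279684616268241
bottle 894 ((565.4400024414062, 322.27191162109375), (70.64263916015625, 68.83409118652344), 3.21921443939209) z [118.9 122.6 128. ] mean [564.5 322.  122.4] x [530.4 600.8] y [287.4 357.1]
jar 401 ((572.2949829101562, 240.13232421875), (44.679954528808594, 45.45655059814453), 20.0051326751709) z [ 99.5 105.4 108.3] mean [571.1 240.1 104.9] x [549.7 595.7] y [217.6 263.4]
jigtop 368 ((570.3525390625, 78.66943359375), (23.311279296875, 135.4678192138672), 82.48855590820312) z [ 60.5  67.  121.6] mean [583.6  77.1  82.2] x [502.7 637.8] y [63.1 92.3]
fins 107 ((628.30078125, 279.83465576171875), (10.912860870361328, 108.39213562011719), 4.291794300079346) z [28.2 38.9 42.2] mean [629.5 260.6  37.8] x [620.3 637.2] y [225.8 334.3]
```

```bash
python3 - <<'E'
import cv2
im=cv2.imread("pics/top0.png"); cv2.imwrite("pics/crop1.png",cv2.resize(im[130:250,120:260],None,fx=5,fy=5,interpolation=cv2.INTER_CUBIC))
E
```

```text
(no output)
```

View pics/crop1.png

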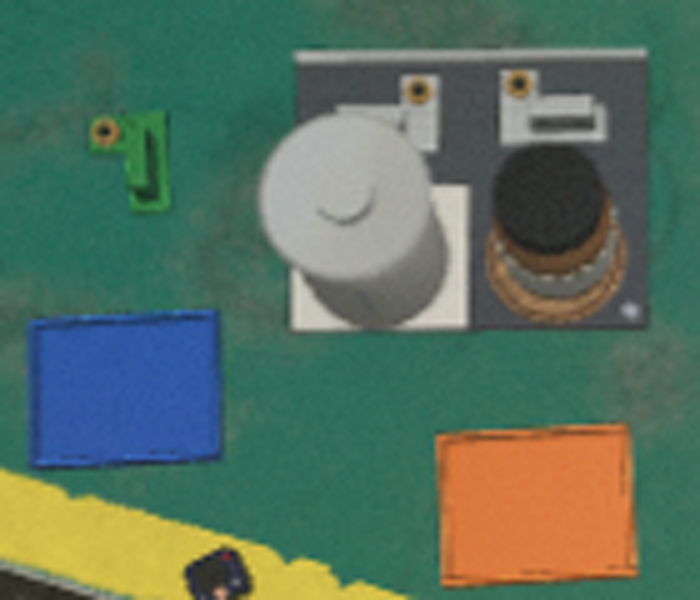

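Crop: the image-left bracket has its ear at its right end, pointing back, so it is left-handed. The image-right one is the right-handed one. The green one at (149,161) is the decoy. I now work out the board frame and the centres.

```bash
cat > m2.py <<'E'
from h import *
f=lambda u,v:(120+u/5-.4,130+v/5-.4)
P=onplane("top",[f(291,330),f(648,328)],6); L=onplane("top",[f(295,52),f(647,49)],12)
print("front corners",P.round(1).tolist(),"lip",L.round(1).tolist())
C=(P.sum(0)+L.sum(0))/4; e=(P[0]-P[1])[:2]+(L[0]-L[1])[:2]; yaw=np.degrees(np.arctan2(e[1],e[0]))-90
x=((L.sum(0)-P.sum(0))[:2]); print("C",C[:2].round(1),"yaw",yaw.round(2),np.degrees(np.arctan2(x[1],x[0])).round(2),np.linalg.norm(x)/2,np.linalg.norm(e)/2)
c,s=np.cos(np.radians(yaw)),np.sin(np.radians(yaw)); R=np.array([[c,-s],[s,c]])
for n,p in(("white",(-32,40)),("cork",(-32,-40)),("bl",(28,40)),("br",(28,-40))): print(n,(C[:2]+R@p).round(1))
print("bottle",onplane("top",[f(346,197)],127)[0].round(1),"jar",onplane("top",[f(550,199)],104)[0].round(1))
print("post px foot",onplane("side",[(385,350),(362,345)],0).round(0).tolist())
print("fin R centre",onplane("top",[f(563,124)],38)[0].round(1))
E
python3 m2.py
```

```text
front corners [[532.4, 360.8, 6.0], [537.6, 198.4, 6.0]] lip [[663.4, 366.5, 12.0], [668.8, 202.6, 12.0]]
C [600.6 282.1] yaw 1.85 2.17 131.17686692247972 163.22635770176842
white [567.3 321. ]
cork [569.9 241.1]
bl [627.3 322.9]
br [629.8 243. ]
bottle [562.9 320.7 127. ] jar [570.4 238.8 104. ]
post px foot [[696.0, -176.0, 0.0], [666.0, -165.0, 0.0]]
fin R centre [623.4 238.6  38. ]
```

>>> servo_tool(commands=[{"xyz":[-38,-12.5,0],"turn":[0,0,5.4],"grip":94},{"xyz":[-76,-25,0],"turn":[0,0,10.8],"grip":94},{"xyz":[-114,-37.5,0],"turn":[0,0,16.2],"grip":94},{"xyz":[-152,-50,0],"turn":[0,0,21.6],"grip":94},{"xyz":[-190,-62.5,0],"turn":[0,0,27],"grip":94}])

```text
time: 0.52
position: [356.5, 474.2, 205.3]
orientation: [0.386, 0.923, -0.0, -0.0]
ft_force: [1.1, 1.0, -0.7]
width: 93.9
```

```bash
cat > go.py <<'E'
import sys; from h import *
from scipy.spatial.transform import Rotation as Ro
def go(x,y,z,yaw=None):
    "shift/turn in tool axes to reach world TCP, tool y at yaw deg, pointing down"
    s=bot.state(); R=Ro.from_quat(s["orientation"])
    d=R.inv().apply(np.array([x,y,z])-s["position"]); ty=R.as_matrix()[:,1]; yw=np.degrees(np.arctan2(ty[1],ty[0]))
    if yaw is None: yaw=yw
    a=np.radians(yaw); G=Ro.from_matrix(np.array([[-np.sin(a),np.cos(a),0],[np.cos(a),np.sin(a),0],[0,0,-1]]).T)
    # columns x,y,z
    G=Ro.from_matrix(np.c_[[-np.sin(a),np.cos(a),0],[np.cos(a),np.sin(a),0],[0,0,-1]])
    print("t",round(s["time"],2),"pos",s["position"].round(1),"yaw",yw.round(1),"w",round(s["width"],1),"F",s["ft_force"].round(1),"q",s["joints"].round(2))
    print("SHIFT",d.round(1),"TURN",np.degrees((R.inv()*G).as_rotvec()).round(1))
if len(sys.argv)>3: go(*map(float,sys.argv[1:]))
E
python3 go.py 566 321 205 45
```

```text
t 0.52 pos [356.5 474.2 205.3] yaw 44.6 w 93.9 F [ 1.1  1.  -0.7] q [-1.09  0.36  0.15  1.7  -0.06  1.08 -0.15]
SHIFT [-256.2   41.4    0.3] TURN [-0.   0.  -0.4]
```

>>> servo_tool(commands=[{"xyz":[-37,5.8,0],"turn":[0,0,0],"grip":94},{"xyz":[-74,11.6,0],"turn":[0,0,0],"grip":94},{"xyz":[-111,17.4,0],"turn":[0,0,0],"grip":94},{"xyz":[-148,23.2,0],"turn":[0,0,0],"grip":94},{"xyz":[-185,29,0],"turn":[0,0,0],"grip":94}])

```text
time: 0.93
position: [507.6, 363.7, 205.3]
orientation: [0.383, 0.924, -0.0, -0.0]
ft_force: [0.1, 0.6, -0.6]
width: 94.1
```

>>> servo_tool(commands=[{"xyz":[-36,6,0],"turn":[0,0,0],"grip":94},{"xyz":[-72,12,0],"turn":[0,0,0],"grip":94},{"xyz":[-72,12,0],"turn":[0,0,0],"grip":94},{"xyz":[-72,12,0],"turn":[0,0,0],"grip":94}])

```text
time: 1.27
position: [567.1, 320.5, 204.8]
orientation: [0.385, 0.923, -0.001, 0.0]
ft_force: [0.4, 0.4, -0.7]
width: 94.2
```

```bash
python3 go.py 566 321 57 45 && python3 - <<'E'
from h import *
a=[grab_frame(n)[0] for n in("top","side")]
cv2.imwrite("pics/p1.png",np.hstack([cv2.resize(a[0][100:240,110:290],(500,389)),cv2.resize(a[1][60:220,170:330],(300,300)).copy() if 0 else cv2.resize(a[1][60:220,170:330],(389,389))])[:, :800])
E
```

```text
t 1.27 pos [567.1 320.5 204.8] yaw 44.7 w 94.2 F [ 0.4  0.4 -0.7] q [-0.73  0.47  0.23  1.55 -0.12  1.13  0.31]
SHIFT [  1.3  -0.2 147.8] TURN [-0.1  0.  -0.3]
```

View pics/p1.png

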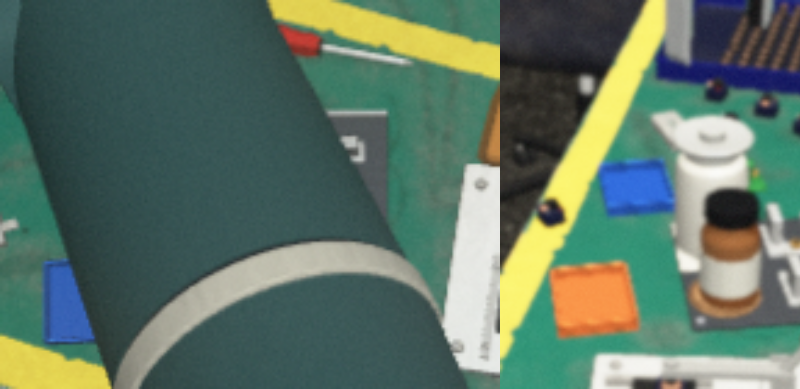

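The top view is blocked by the arm. In the side view the bottle and jar stand as before. I'll descend in stages and watch the force.

>>> servo_tool(commands=[{"xyz":[1,0,20],"turn":[0,0,0],"grip":94},{"xyz":[1,0,40],"turn":[0,0,0],"grip":94},{"xyz":[1,0,60],"turn":[0,0,0],"grip":94},{"xyz":[1,0,75],"turn":[0,0,0],"grip":94},{"xyz":[1,0,90],"turn":[0,0,0],"grip":94}])

```text
time: 1.78
position: [563.6, 324.7, 114.5]
orientation: [0.382, 0.924, -0.0, -0.0]
ft_force: [0.2, -0.2, -0.9]
width: 93.9
```

>>> servo_tool(commands=[{"xyz":[0,0,20],"turn":[0,0,0],"grip":94},{"xyz":[0,0,40],"turn":[0,0,0],"grip":94},{"xyz":[0,0,57],"turn":[0,0,0],"grip":94},{"xyz":[0,0,57],"turn":[0,0,0],"grip":94}])

```text
time: 2.12
position: [562.3, 323.8, 55.2]
orientation: [0.382, 0.924, -0.002, -0.002]
ft_force: [-0.4, -0.3, 0.0]
width: 94.0
```

>>> servo_tool(commands=[{"xyz":[0,0,0],"turn":[0,0,0],"grip":60},{"xyz":[0,0,0],"turn":[0,0,0],"grip":60},{"xyz":[0,0,0],"turn":[0,0,0],"grip":60},{"xyz":[0,0,0],"turn":[0,0,0],"grip":60},{"xyz":[0,0,0],"turn":[0,0,0],"grip":60}], squeeze=20)

```text
time: 2.53
position: [565.2, 323.3, 59.4]
orientation: [0.383, 0.924, 0.0, 0.0]
ft_force: [-4.5, -1.4, 7.9]
width: 65.8
```

>>> servo_tool(commands=[{"xyz":[0,0,0],"turn":[0,0,0],"grip":60},{"xyz":[0,0,0],"turn":[0,0,0],"grip":60}])

```text
time: 2.7
position: [565.2, 323.4, 59.3]
orientation: [0.383, 0.924, 0.0, 0.0]
ft_force: [-3.6, -1.8, 7.9]
width: 66.2
```

```bash
python3 go.py 566 321 57 45 && python3 - <<'E'
from h import *
a=grab_frame("side")[0]; cv2.imwrite("pics/p2.png",cv2.resize(a[60:220,170:330],(480,480)))
E
```

```text
t 2.7 pos [565.2 323.4  59.3] yaw 44.9 w 66.2 F [-3.6 -1.8  7.9] q [-0.71  0.63  0.2   1.66 -0.16  0.87  0.34]
SHIFT [-2.2 -1.1  2.3] TURN [ 0.   0.  -0.1]
```

View pics/p2.png

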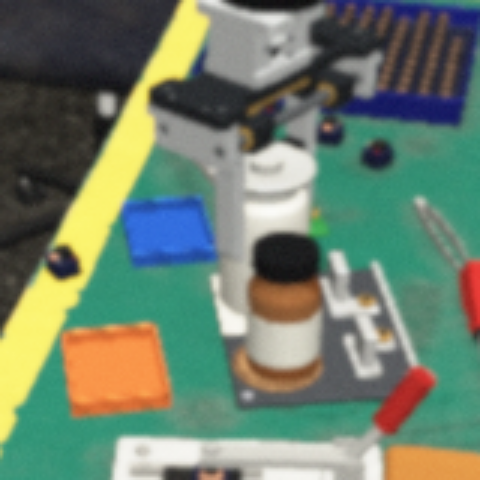

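>>> servo_tool(commands=[{"xyz":[0,0,-10],"turn":[0,0,0],"grip":60},{"xyz":[0,0,-25],"turn":[0,0,0],"grip":60},{"xyz":[0,0,-45],"turn":[0,0,0],"grip":60},{"xyz":[0,0,-65],"turn":[0,0,0],"grip":60},{"xyz":[0,0,-85],"turn":[0,0,0],"grip":60}])

```text
time: 3.17
position: [565.1, 323.3, 145.1]
orientation: [0.383, 0.924, 0.0, 0.0]
ft_force: [0.6, -0.5, -1.7]
width: 65.6
```

>>> servo_tool(commands=[{"xyz":[0,0,-20],"turn":[0,0,0],"grip":60},{"xyz":[0,0,-40],"turn":[0,0,0],"grip":60},{"xyz":[-10,-11,-53],"turn":[0,0,0],"grip":60},{"xyz":[-27,-31,-60],"turn":[0,0,0],"grip":60},{"xyz":[-47,-54,-60],"turn":[0,0,0],"grip":60}])

```text
time: 3.58
position: [560.3, 252.7, 205.9]
orientation: [0.382, 0.924, 0.001, 0.001]
ft_force: [0.9, -0.8, -2.0]
width: 65.9
```

>>> servo_tool(commands=[{"xyz":[-20,-23,0],"turn":[0,0,0],"grip":60},{"xyz":[-40,-46,0],"turn":[0,0,0],"grip":60},{"xyz":[-60,-70,0],"turn":[0,0,0],"grip":60},{"xyz":[-80,-93,0],"turn":[0,0,0],"grip":60},{"xyz":[-100,-117,0],"turn":[0,0,0],"grip":60}])

```text
time: 4.0
position: [547.5, 97.1, 204.3]
orientation: [0.383, 0.924, 0.0, 0.0]
ft_force: [0.8, 0.3, -1.4]
width: 65.5
```

>>> servo_tool(commands=[{"xyz":[-20,-23,0],"turn":[0,0,0],"grip":60},{"xyz":[-40,-46,0],"turn":[0,0,0],"grip":60},{"xyz":[-60,-70,0],"turn":[0,0,0],"grip":60},{"xyz":[-80,-93,0],"turn":[0,0,0],"grip":60},{"xyz":[-95,-112,0],"turn":[0,0,0],"grip":60}])

```text
time: 4.42
position: [535.2, -50.3, 204.4]
orientation: [0.384, 0.923, 0.0, 0.001]
ft_force: [-0.2, -0.3, -2.3]
width: 65.8
```

>>> servo_tool(commands=[{"xyz":[-8,-8,0],"turn":[0,0,0],"grip":60},{"xyz":[-12,-12,0],"turn":[0,0,0],"grip":60},{"xyz":[-12,-12,0],"turn":[0,0,0],"grip":60},{"xyz":[-12,-12,0],"turn":[0,0,0],"grip":60}])

```text
time: 4.75
position: [535.7, -63.6, 203.6]
orientation: [0.383, 0.924, 0.0, -0.0]
ft_force: [0.3, 0.7, -2.1]
width: 65.6
```

```bash
python3 go.py 536 -65 54 45 && python3 - <<'E'
from h import *
a=grab_frame("side")[0]; cv2.imwrite("pics/p3.png",a)
E
```

```text
t 4.75 pos [535.7 -63.6 203.6] yaw 45.0 w 65.6 F [ 0.3  0.7 -2.1] q [-0.27  0.28  0.39  1.84 -0.12  1.04  0.96]
SHIFT [ -1.2  -0.8 149.6] TURN [ 0. -0. -0.]
```

View pics/p3.png

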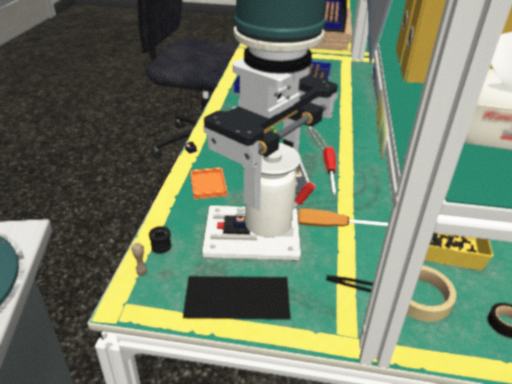

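The bottle hangs upright, gripped, roughly over the far half of the mat (bottom edge near (270,230), held high). Lowering now.

>>> servo_tool(commands=[{"xyz":[-1,-1,20],"turn":[0,0,0],"grip":60},{"xyz":[-1,-1,45],"turn":[0,0,0],"grip":60},{"xyz":[-1,-1,70],"turn":[0,0,0],"grip":60},{"xyz":[-1,-1,95],"turn":[0,0,0],"grip":60},{"xyz":[-1,-1,115],"turn":[0,0,0],"grip":60}])

```text
time: 5.22
position: [535.1, -64.6, 86.7]
orientation: [0.382, 0.924, -0.0, -0.001]
ft_force: [-0.5, 0.3, -2.3]
width: 65.9
```

>>> servo_tool(commands=[{"xyz":[0,0,13],"turn":[0,0,0],"grip":60},{"xyz":[0,0,22],"turn":[0,0,0],"grip":60},{"xyz":[0,0,28],"turn":[0,0,0],"grip":60},{"xyz":[0,0,32],"turn":[0,0,0],"grip":60},{"xyz":[0,0,32],"turn":[0,0,0],"grip":60}])

```text
time: 5.63
position: [535.5, -65.9, 56.3]
orientation: [0.383, 0.924, -0.0, -0.0]
ft_force: [0.3, 0.0, -2.2]
width: 65.9
```

```bash
python3 go.py 536 -65 53.3 45
```

```text
t 5.63 pos [535.5 -65.9  56.3] yaw 44.9 w 65.9 F [ 0.3  0.  -2.2] q [-0.21  0.48  0.34  1.95 -0.23  0.74  1.05]
SHIFT [0.3 1.  3. ] TURN [-0.  -0.  -0.1]
```

>>> servo_tool(commands=[{"xyz":[0,0,1],"turn":[0,0,0],"grip":60},{"xyz":[0,0,2],"turn":[0,0,0],"grip":60},{"xyz":[0,0,3],"turn":[0,0,0],"grip":60},{"xyz":[0,0,3],"turn":[0,0,0],"grip":60}])

```text
time: 5.97
position: [535.6, -66.3, 53.7]
orientation: [0.383, 0.924, 0.0, 0.0]
ft_force: [0.6, -0.1, -1.8]
width: 65.4
```

>>> servo_tool(commands=[{"xyz":[0,0,0.7],"turn":[0,0,0],"grip":60},{"xyz":[0,0,1.4],"turn":[0,0,0],"grip":60},{"xyz":[0,0,1.4],"turn":[0,0,0],"grip":60}])

```text
time: 6.22
position: [535.7, -66.4, 53.2]
orientation: [0.384, 0.924, 0.0, 0.0]
ft_force: [-7.2, 1.6, 20.7]
width: 65.3
```

>>> servo_tool(commands=[{"xyz":[0,0,-0.7],"turn":[0,0,0],"grip":94},{"xyz":[0,0,-0.7],"turn":[0,0,0],"grip":94},{"xyz":[0,0,-0.7],"turn":[0,0,0],"grip":94},{"xyz":[0,0,-0.7],"turn":[0,0,0],"grip":94},{"xyz":[0,0,-0.7],"turn":[0,0,0],"grip":94}])

```text
time: 6.63
position: [535.4, -66.3, 52.7]
orientation: [0.383, 0.924, -0.0, 0.0]
ft_force: [0.3, 0.1, -0.4]
width: 93.2
```

>>> servo_tool(commands=[{"xyz":[0,0,-12],"turn":[0,0,0],"grip":94},{"xyz":[0,0,-32],"turn":[0,0,0],"grip":94},{"xyz":[0,0,-60],"turn":[0,0,0],"grip":94},{"xyz":[0,0,-90],"turn":[0,0,0],"grip":94},{"xyz":[0,0,-120],"turn":[0,0,0],"grip":94}])

```text
time: 7.05
position: [535.1, -66.5, 174.9]
orientation: [0.384, 0.923, -0.0, -0.0]
ft_force: [-0.3, 1.0, 0.0]
width: 94.1
```

>>> servo_tool(commands=[{"xyz":[5,7,-20],"turn":[0,0,0],"grip":94},{"xyz":[20,26,-30],"turn":[0,0,0],"grip":94},{"xyz":[43,54,-30],"turn":[0,0,0],"grip":94},{"xyz":[66,83,-30],"turn":[0,0,0],"grip":94},{"xyz":[89,112,-30],"turn":[0,0,0],"grip":94}])

```text
time: 7.47
position: [551.9, 77.2, 204.2]
orientation: [0.384, 0.923, 0.0, 0.001]
ft_force: [1.4, -0.2, -0.4]
width: 94.1
```

>>> servo_tool(commands=[{"xyz":[23,29,0],"turn":[0,0,0],"grip":94},{"xyz":[46,58,0],"turn":[0,0,0],"grip":94},{"xyz":[69,87,0],"turn":[0,0,0],"grip":94},{"xyz":[90,112,0],"turn":[0,0,0],"grip":94},{"xyz":[103,128,0],"turn":[0,0,0],"grip":94}])

```text
time: 7.88
position: [569.3, 243.0, 203.5]
orientation: [0.382, 0.924, 0.0, -0.0]
ft_force: [0.1, -0.2, 1.4]
width: 94.3
```

>>> servo_tool(commands=[{"xyz":[0,0,0],"turn":[0,0,0],"grip":94},{"xyz":[0,0,0],"turn":[0,0,0],"grip":94}])

```text
time: 8.05
position: [569.6, 239.8, 203.2]
orientation: [0.383, 0.924, -0.0, 0.0]
ft_force: [-0.3, -0.1, 1.2]
width: 94.2
```

```bash
python3 go.py 570 240 50 45 && python3 - <<'E'
from h import *
a=grab_frame("side")[0]; cv2.imwrite("pics/p4.png",a)
E
```

```text
t 8.05 pos [569.6 239.8 203.2] yaw 45.0 w 94.2 F [-0.3 -0.1  1.2] q [-0.65  0.42  0.26  1.64 -0.12  1.1   0.43]
SHIFT [-1.000e-01  4.000e-01  1.532e+02] TURN [-0.  0.  0.]
```

View pics/p4.png

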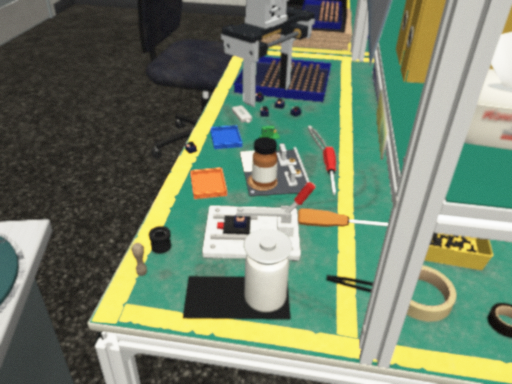

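The bottle stands upright on the far half of the mat, base near (266,305). Now the jar.

>>> servo_tool(commands=[{"xyz":[0,0,15],"turn":[0,0,0],"grip":94},{"xyz":[0,0,35],"turn":[0,0,0],"grip":94},{"xyz":[0,0,60],"turn":[0,0,0],"grip":94},{"xyz":[0,0,85],"turn":[0,0,0],"grip":94},{"xyz":[0,0,110],"turn":[0,0,0],"grip":94}])

```text
time: 8.52
position: [570.3, 237.3, 92.5]
orientation: [0.384, 0.923, 0.0, 0.0]
ft_force: [0.2, -0.4, -0.0]
width: 94.1
```

>>> servo_tool(commands=[{"xyz":[0,0,18],"turn":[0,0,0],"grip":80},{"xyz":[0,0,33],"turn":[0,0,0],"grip":75},{"xyz":[0,0,43],"turn":[0,0,0],"grip":70},{"xyz":[0,0,43],"turn":[0,0,0],"grip":65},{"xyz":[0,0,43],"turn":[0,0,0],"grip":60}])

```text
time: 8.93
position: [570.2, 238.3, 50.3]
orientation: [0.384, 0.923, -0.0, 0.0]
ft_force: [0.3, 0.3, 0.2]
width: 64.4
```

>>> servo_tool(commands=[{"xyz":[0,0,0],"turn":[0,0,0],"grip":45},{"xyz":[0,0,0],"turn":[0,0,0],"grip":45},{"xyz":[0,0,0],"turn":[0,0,0],"grip":45},{"xyz":[0,0,0],"turn":[0,0,0],"grip":45},{"xyz":[0,0,0],"turn":[0,0,0],"grip":45}], squeeze=20)

```text
time: 9.35
position: [570.5, 239.1, 50.9]
orientation: [0.384, 0.924, 0.0, 0.001]
ft_force: [-2.0, -3.3, 8.4]
width: 51.5
```

```bash
python3 go.py 451 -57 205 45
```

```text
t 9.35 pos [570.5 239.1  50.9] yaw 44.9 w 51.5 F [-2.  -3.3  8.4] q [-0.62  0.59  0.23  1.75 -0.17  0.81  0.48]
SHIFT [-125.5 -293.4 -154.4] TURN [ 0.1  0.  -0.1]
```

>>> servo_tool(commands=[{"xyz":[0,0,-10],"turn":[0,0,0],"grip":45},{"xyz":[0,0,-25],"turn":[0,0,0],"grip":45},{"xyz":[0,0,-45],"turn":[0,0,0],"grip":45},{"xyz":[0,0,-65],"turn":[0,0,0],"grip":45},{"xyz":[0,0,-88],"turn":[0,0,0],"grip":45}])

```text
time: 9.77
position: [569.6, 239.0, 139.2]
orientation: [0.383, 0.924, -0.0, -0.0]
ft_force: [-0.3, 0.2, -1.4]
width: 51.5
```

>>> servo_tool(commands=[{"xyz":[0,0,-22],"turn":[0,0,0],"grip":45},{"xyz":[0,0,-44],"turn":[0,0,0],"grip":45},{"xyz":[-5,-11,-58],"turn":[0,0,0],"grip":45},{"xyz":[-15,-35,-65],"turn":[0,0,0],"grip":45},{"xyz":[-27,-63,-65],"turn":[0,0,0],"grip":45}])

```text
time: 10.18
position: [544.7, 176.2, 205.2]
orientation: [0.382, 0.924, 0.001, 0.001]
ft_force: [0.5, -0.3, -1.5]
width: 51.3
```

>>> servo_tool(commands=[{"xyz":[-12,-28,0],"turn":[0,0,0],"grip":45},{"xyz":[-24,-56,0],"turn":[0,0,0],"grip":45},{"xyz":[-36,-84,0],"turn":[0,0,0],"grip":45},{"xyz":[-48,-112,0],"turn":[0,0,0],"grip":45},{"xyz":[-60,-140,0],"turn":[0,0,0],"grip":45}])

```text
time: 10.6
position: [486.8, 33.0, 203.7]
orientation: [0.383, 0.924, 0.0, 0.0]
ft_force: [-0.0, 0.5, -1.0]
width: 51.6
```

>>> servo_tool(commands=[{"xyz":[-12,-28,0],"turn":[0,0,0],"grip":45},{"xyz":[-24,-56,0],"turn":[0,0,0],"grip":45},{"xyz":[-34,-78,0],"turn":[0,0,0],"grip":45},{"xyz":[-39,-90,0],"turn":[0,0,0],"grip":45},{"xyz":[-39,-90,0],"turn":[0,0,0],"grip":45}])

```text
time: 11.02
position: [450.4, -59.5, 203.8]
orientation: [0.385, 0.923, 0.0, 0.0]
ft_force: [0.1, 0.5, -0.8]
width: 51.6
```

>>> servo_tool(commands=[{"xyz":[0,0,0],"turn":[0,0,0],"grip":45},{"xyz":[0,0,0],"turn":[0,0,0],"grip":45}])

```text
time: 11.18
position: [451.6, -56.2, 203.2]
orientation: [0.383, 0.924, 0.0, 0.0]
ft_force: [-0.7, 0.5, -1.1]
width: 51.3
```

```bash
python3 go.py 451 -57 45 45
```

```text
t 11.18 pos [451.6 -56.2 203.2] yaw 44.9 w 51.3 F [-0.7  0.5 -1.1] q [-0.34  0.11  0.43  2.03 -0.06  1.01  0.9 ]
SHIFT [-1.000e-01 -1.200e+00  1.582e+02] TURN [ 0.   0.  -0.1]
```

>>> servo_tool(commands=[{"xyz":[0,0,20],"turn":[0,0,0],"grip":45},{"xyz":[0,0,45],"turn":[0,0,0],"grip":45},{"xyz":[0,0,70],"turn":[0,0,0],"grip":45},{"xyz":[0,0,95],"turn":[0,0,0],"grip":45},{"xyz":[0,0,118],"turn":[0,0,0],"grip":45}])

```text
time: 11.6
position: [451.5, -55.9, 83.6]
orientation: [0.383, 0.924, -0.0, -0.0]
ft_force: [0.7, 0.9, -1.7]
width: 51.7
```

>>> servo_tool(commands=[{"xyz":[0,0,15],"turn":[0,0,0],"grip":45},{"xyz":[0,0,27],"turn":[0,0,0],"grip":45},{"xyz":[0,0,35],"turn":[0,0,0],"grip":45},{"xyz":[0,0,38],"turn":[0,0,0],"grip":45},{"xyz":[0,0,38],"turn":[0,0,0],"grip":45}])

```text
time: 12.02
position: [451.3, -56.5, 46.5]
orientation: [0.383, 0.924, -0.0, -0.0]
ft_force: [0.3, -0.7, -1.3]
width: 51.3
```

>>> servo_tool(commands=[{"xyz":[0,0,0.7],"turn":[0,0,0],"grip":45},{"xyz":[0,0,1.4],"turn":[0,0,0],"grip":45},{"xyz":[0,0,1.4],"turn":[0,0,0],"grip":45}])

```text
time: 12.27
position: [451.7, -56.9, 45.9]
orientation: [0.383, 0.924, 0.0, 0.0]
ft_force: [0.2, 0.1, -0.9]
width: 51.2
```

>>> servo_tool(commands=[{"xyz":[0,0,0.7],"turn":[0,0,0],"grip":45},{"xyz":[0,0,1.2],"turn":[0,0,0],"grip":45},{"xyz":[0,0,1.2],"turn":[0,0,0],"grip":45}])

```text
time: 12.52
position: [451.7, -57.1, 44.8]
orientation: [0.384, 0.924, 0.0, 0.0]
ft_force: [-3.0, -0.7, 11.1]
width: 51.4
```

>>> servo_tool(commands=[{"xyz":[0,0,-0.5],"turn":[0,0,0],"grip":80},{"xyz":[0,0,-0.5],"turn":[0,0,0],"grip":80},{"xyz":[0,0,-0.5],"turn":[0,0,0],"grip":80},{"xyz":[0,0,-0.5],"turn":[0,0,0],"grip":80}])

```text
time: 12.85
position: [451.3, -56.9, 44.7]
orientation: [0.383, 0.924, -0.0, 0.0]
ft_force: [-0.2, 0.4, -1.3]
width: 74.1
```

>>> servo_tool(commands=[{"xyz":[0,0,-12],"turn":[0,0,0],"grip":80},{"xyz":[0,0,-32],"turn":[0,0,0],"grip":80},{"xyz":[0,0,-65],"turn":[0,0,0],"grip":80},{"xyz":[0,0,-100],"turn":[0,0,0],"grip":80},{"xyz":[0,0,-135],"turn":[0,0,0],"grip":80}])

```text
time: 13.27
position: [450.7, -57.2, 181.0]
orientation: [0.384, 0.924, -0.0, -0.0]
ft_force: [1.2, 0.2, 0.3]
width: 79.9
```

>>> servo_tool(commands=[{"xyz":[0,0,-25],"turn":[0,0,0],"grip":80},{"xyz":[0,0,-30],"turn":[0,0,0],"grip":80}])

```text
time: 13.43
position: [452.9, -57.1, 213.6]
orientation: [0.384, 0.924, 0.001, 0.002]
ft_force: [-0.1, -0.5, -0.3]
width: 80.2
```

```bash
python3 - <<'E'
from h import *
a,d=grab_frame("top"); np.savez("pics/top5.npz",im=a,d=d); b,_=grab_frame("side"); cv2.imwrite("pics/side5.png",b)
t=cv2.resize(a[125:205,165:265],None,fx=5,fy=5,interpolation=cv2.INTER_CUBIC)
s=cv2.resize(b[170:345,110:310],(300,262)); o=np.zeros((400,800,3),np.uint8); o[:400,:500]=t; o[:262,500:]=s; cv2.imwrite("pics/p5.png",o)
E
```

```text
(no output)
```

View pics/p5.png

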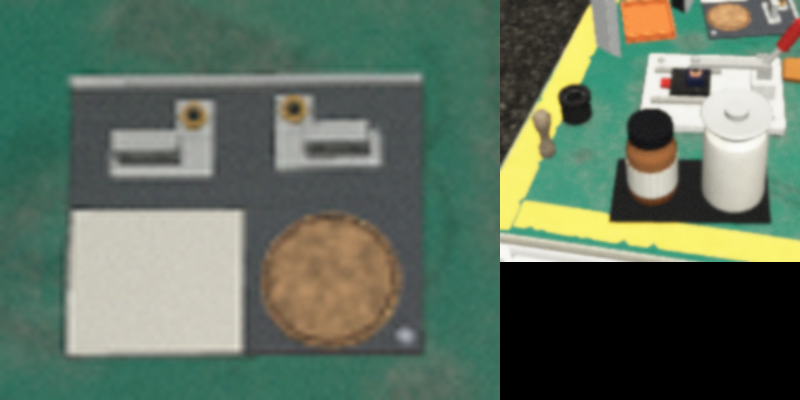

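Bottle and jar stand upright on the mat. Both brackets are clear: fin tops near crop (146,140) and (335,131), bushes at (194,115) and (294,108). Coasters are free.

```bash
python3 - <<'E'
from h import *
z=np.load("pics/top5.npz"); im,d=z["im"],z["d"]; f=lambda u,v:(165+u/5-.4,125+v/5-.4)
for n,b,fi,e0,e1 in(("L",(194,115),(146,140),(110,177),(213,176)),("R",(294,108),(335,131),(277,170),(382,165))):
    B=onplane("top",[f(*b)],16)[0]; F=onplane("top",[f(*fi)],38)[0]; E=onplane("top",[f(*e0),f(*e1)],9)
    v=(E[0]-E[1])[:2]; print(n,"bush",B.round(1),"fin centre",F.round(1),"front edge",E.round(1).tolist(),"len",np.linalg.norm(v).round(1),"dir of y-edge",np.degrees(np.arctan2(v[1],v[0])).round(1))
hsv=cv2.cvtColor(im,cv2.COLOR_BGR2HSV)
def ctr(m,box,zz,nm):
    x0,y0,x1,y1=box; k=np.zeros(m.shape,np.uint8); k[y0:y1,x0:x1]=m[y0:y1,x0:x1]*255
    c=max(cv2.findContours(k,0,2)[0],key=cv2.contourArea).reshape(-1,2); P=onplane("top",c,zz)[:,:2].astype(np.float32)
    print(nm,np.round(cv2.minAreaRect(P)[0],1),np.round(cv2.minAreaRect(P)[1:][0],1),cv2.minAreaRect(P)[2],np.round(cv2.fitEllipse(P)[0],1))
ctr((hsv[...,2]>150)&(hsv[...,1]<60),(172,166,216,200),9,"white")
ctr((hsv[...,0]<22)&(hsv[...,1]>70)&(hsv[...,2]>70),(212,162,250,200),9,"cork")
C=cloud("top",d)
for n,x0,x1 in(("L",185,206),("R",222,243)):
    s=C[145:160,x0:x1].reshape(-1,3); p=s[(s[:,2]>32)]; print(n,len(p),p.mean(0).round(1),np.percentile(p[:,1],[5,95]).round(1))
E
python3 go.py 628 323 120 2
```

```text
L bush [644.9 307.1  16. ] fin centre [625.6 325.4  38. ] front edge [[616.3, 345.2, 9.0], [617.9, 297.6, 9.0]] len 47.7 dir of y-edge 92.0
R bush [649.4 261.   16. ] fin centre [631.9 240.3  38. ] front edge [[621.5, 268.2, 9.0], [625.1, 219.8, 9.0]] len 48.5 dir of y-edge 94.3
white [567.1 321.8] [65.9 79.9] 1.4063400030136108 [573.4 322.7]
cork [569.2 241.9] [61.1 61.7] 1.487892508506775 [569.8 241.7]
L 60 [619.1 323.6  56. ] [313.5 338.3]
R 73 [617.6 238.1  81.1] [225.9 255. ]
t 13.53 pos [451.9 -56.8 210.6] yaw 44.9 w 80.2 F [-0.1  0.3 -0.6] q [-0.36  0.1   0.44  2.02 -0.05  1.02  0.9 ]
SHIFT [144.7 392.7  91.2] TURN [ 0.1  0.  42.9]
```

```bash
python3 - <<'E'
from h import *
z=np.load("pics/top5.npz"); C=cloud("top",z["d"]).reshape(-1,3)[z["d"].ravel()>0]
m=(C[:,2]>60)&(C[:,1]>150)&(C[:,1]<520)&(C[:,0]>500); P=C[m]
for lo in range(500,1000,50):
    q=P[(P[:,0]>=lo)&(P[:,0]<lo+50)]; print(lo,len(q),q[:,2].max().round(0) if len(q) else "")
E
```

```text
500 0 
550 0 
600 0 
650 9 423.0
700 2390 494.0
750 1958 302.0
800 2453 302.0
850 1 267.0
900 0 
950 0
```

>>> servo_tool(commands=[{"xyz":[10,26,0],"turn":[0,0,0],"grip":60},{"xyz":[24,64,0],"turn":[0,0,0],"grip":50},{"xyz":[38,102,0],"turn":[0,0,0],"grip":40},{"xyz":[52,140,0],"turn":[0,0,0],"grip":40},{"xyz":[66,178,0],"turn":[0,0,0],"grip":40}])

```text
time: 13.95
position: [530.6, 117.2, 207.8]
orientation: [0.384, 0.924, -0.001, -0.001]
ft_force: [0.1, -0.7, -0.2]
width: 50.5
```

>>> servo_tool(commands=[{"xyz":[14,38,0],"turn":[0,0,0],"grip":40},{"xyz":[28,76,0],"turn":[0,0,0],"grip":40},{"xyz":[42,114,0],"turn":[0,0,0],"grip":40},{"xyz":[56,152,0],"turn":[0,0,0],"grip":40},{"xyz":[68,184,0],"turn":[0,0,0],"grip":40}])

```text
time: 14.37
position: [612.9, 296.1, 206.9]
orientation: [0.383, 0.924, -0.001, -0.001]
ft_force: [-0.1, -0.6, 1.2]
width: 39.9
```

>>> servo_tool(commands=[{"xyz":[5,15,0],"turn":[0,0,7],"grip":40},{"xyz":[10,28,0],"turn":[0,0,14],"grip":40},{"xyz":[10,30,0],"turn":[0,0,21],"grip":40},{"xyz":[10,30,0],"turn":[0,0,28],"grip":40},{"xyz":[10,30,0],"turn":[0,0,35],"grip":40}])

```text
time: 14.78
position: [626.8, 321.6, 206.8]
orientation: [0.646, 0.764, -0.002, -0.0]
ft_force: [-0.2, 0.7, 0.9]
width: 39.8
```

>>> servo_tool(commands=[{"xyz":[0,0,15],"turn":[0,0,6],"grip":40},{"xyz":[0,0,40],"turn":[0,0,8],"grip":40},{"xyz":[0,0,65],"turn":[0,0,8],"grip":40},{"xyz":[0,0,80],"turn":[0,0,8],"grip":40},{"xyz":[0,0,80],"turn":[0,0,8],"grip":40}])

```text
time: 15.2
position: [624.9, 320.5, 123.8]
orientation: [0.695, 0.719, -0.004, -0.001]
ft_force: [-1.0, -0.0, -0.9]
width: 39.6
```

>>> servo_tool(commands=[{"xyz":[0,0,0],"turn":[0,0,0],"grip":40},{"xyz":[0,0,0],"turn":[0,0,0],"grip":40}])

```text
time: 15.37
position: [627.6, 321.6, 129.9]
orientation: [0.695, 0.719, 0.0, 0.0]
ft_force: [-0.1, -0.2, 0.1]
width: 40.1
```

```bash
python3 go.py 626 326 16 2
```

```text
t 15.37 pos [627.6 321.6 129.9] yaw 1.9 w 40.1 F [-0.1 -0.2  0.1] q [-0.78  0.66  0.4   1.47 -0.27  1.07 -0.29]
SHIFT [  4.4  -1.5 113.9] TURN [ 0.   0.  -0.1]
```

>>> servo_tool(commands=[{"xyz":[4,-1.5,15],"turn":[0,0,0],"grip":40},{"xyz":[4,-1.5,35],"turn":[0,0,0],"grip":40},{"xyz":[4,-1.5,55],"turn":[0,0,0],"grip":40},{"xyz":[4,-1.5,68],"turn":[0,0,0],"grip":40},{"xyz":[4,-1.5,68],"turn":[0,0,0],"grip":40}])

```text
time: 15.78
position: [624.4, 325.3, 59.1]
orientation: [0.695, 0.719, -0.002, -0.0]
ft_force: [-0.9, -0.5, 0.7]
width: 40.2
```

>>> servo_tool(commands=[{"xyz":[0,0,0],"turn":[0,0,0],"grip":40},{"xyz":[0,0,0],"turn":[0,0,0],"grip":40}])

```text
time: 15.95
position: [626.3, 325.9, 62.9]
orientation: [0.695, 0.719, 0.001, 0.0]
ft_force: [0.2, -0.7, -0.0]
width: 39.9
```

```bash
python3 go.py 626 326 16 2; python3 - <<'E'
from h import *
b,_=grab_frame("side"); cv2.imwrite("pics/p6.png",cv2.resize(b[90:210,200:340],None,fx=5,fy=5,interpolation=cv2.INTER_CUBIC))
E
```

```text
t 15.95 pos [626.3 325.9  62.9] yaw 1.9 w 39.9 F [ 0.2 -0.7 -0. ] q [-0.77  0.73  0.37  1.5  -0.3   0.96 -0.28]
SHIFT [ 0.1 -0.4 46.9] TURN [ 0.1 -0.  -0.1]
```

View pics/p6.png

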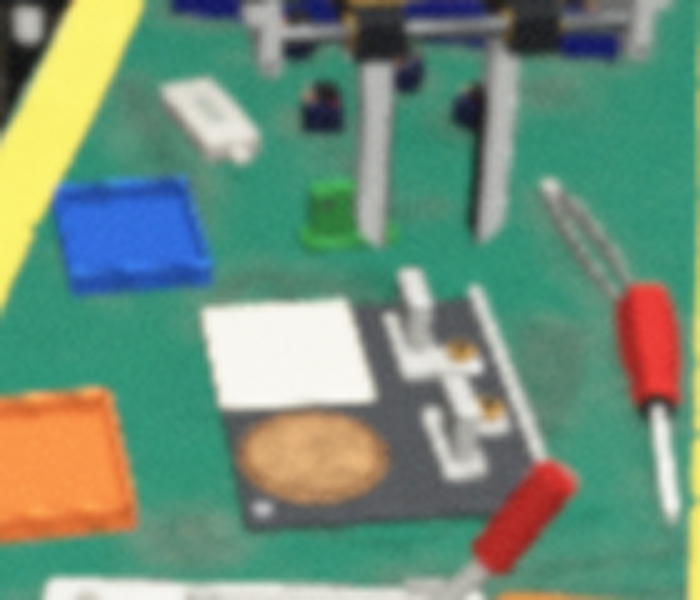

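Side view: the fingers straddle the left bracket's fin (fin top near crop (415,285)), within the opening. I continue down.

>>> servo_tool(commands=[{"xyz":[0,-2,15],"turn":[0,0,0],"grip":40},{"xyz":[0,-2,28],"turn":[0,0,0],"grip":40},{"xyz":[0,-2,38],"turn":[0,0,0],"grip":40},{"xyz":[0,-2,44],"turn":[0,0,0],"grip":40},{"xyz":[0,-2,46],"turn":[0,0,0],"grip":40}])

```text
time: 16.42
position: [623.3, 325.3, 14.5]
orientation: [0.695, 0.719, -0.001, -0.0]
ft_force: [-0.6, -0.8, -0.1]
width: 39.5
```

>>> servo_tool(commands=[{"xyz":[0,0,0],"turn":[0,0,0],"grip":30},{"xyz":[0,0,0],"turn":[0,0,0],"grip":20},{"xyz":[0,0,0],"turn":[0,0,0],"grip":14},{"xyz":[0,0,0],"turn":[0,0,0],"grip":6},{"xyz":[0,0,0],"turn":[0,0,0],"grip":6}], squeeze=15)

```text
time: 16.83
position: [623.8, 325.7, 16.1]
orientation: [0.695, 0.719, 0.0, 0.0]
ft_force: [-1.1, -0.4, 0.6]
width: 10.3
```

>>> servo_tool(commands=[{"xyz":[0,0,0],"turn":[0,0,0],"grip":6},{"xyz":[0,0,0],"turn":[0,0,0],"grip":6},{"xyz":[0,0,0],"turn":[0,0,0],"grip":6}])

```text
time: 17.08
position: [623.8, 325.7, 16.1]
orientation: [0.695, 0.719, 0.0, 0.0]
ft_force: [-1.0, -0.6, 6.2]
width: 10.1
```

```bash
python3 go.py 497 438.6 60 4.6
```

```text
t 17.08 pos [623.8 325.7  16.1] yaw 1.9 w 10.1 F [-1.  -0.6  6.2] q [-0.76  0.79  0.35  1.53 -0.32  0.88 -0.26]
SHIFT [ 117. -123.  -44.] TURN [ 0.  -0.  -2.7]
```

>>> servo_tool(commands=[{"xyz":[0,0,-10],"turn":[0,0,0],"grip":6},{"xyz":[0,0,-28],"turn":[0,0,0],"grip":6},{"xyz":[0,0,-46],"turn":[0,0,0],"grip":6},{"xyz":[8,-8,-60],"turn":[0,0,0],"grip":6},{"xyz":[25,-26,-64],"turn":[0,0,0],"grip":6}])

```text
time: 17.5
position: [599.2, 348.1, 82.8]
orientation: [0.697, 0.717, 0.002, 0.001]
ft_force: [0.3, 0.2, -0.1]
width: 9.9
```

>>> servo_tool(commands=[{"xyz":[20,-21,0],"turn":[0,0,0],"grip":6},{"xyz":[41,-43,0],"turn":[0,0,0],"grip":6},{"xyz":[62,-65,0],"turn":[0,0,0],"grip":6},{"xyz":[82,-86,0],"turn":[0,0,-1.3],"grip":6},{"xyz":[92,-97,0],"turn":[0,0,-2.7],"grip":6}])

```text
time: 17.92
position: [492.8, 442.1, 80.0]
orientation: [0.676, 0.737, 0.0, -0.001]
ft_force: [-0.8, 0.0, -0.2]
width: 9.7
```

>>> servo_tool(commands=[{"xyz":[0,0,10],"turn":[0,0,0],"grip":6},{"xyz":[0,0,20],"turn":[0,0,0],"grip":6},{"xyz":[0,0,20],"turn":[0,0,0],"grip":6},{"xyz":[0,0,20],"turn":[0,0,0],"grip":6}])

```text
time: 18.25
position: [497.6, 436.9, 58.9]
orientation: [0.679, 0.734, -0.001, 0.0]
ft_force: [0.6, -0.4, -0.9]
width: 9.9
```

```bash
python3 go.py 497 438.6 13 4.6; python3 - <<'E'
from h import *
b,_=grab_frame("side"); cv2.imwrite("pics/p7.png",cv2.resize(b[70:190,180:300],None,fx=5,fy=5,interpolation=cv2.INTER_CUBIC))
E
```

```text
t 18.25 pos [497.6 436.9  58.9] yaw 4.5 w 9.9 F [ 0.6 -0.4 -0.9] q [-1.02  0.67  0.36  1.63 -0.28  0.9  -0.48]
SHIFT [ 1.8 -0.4 45.9] TURN [-0.   0.1 -0.1]
```

View pics/p7.png

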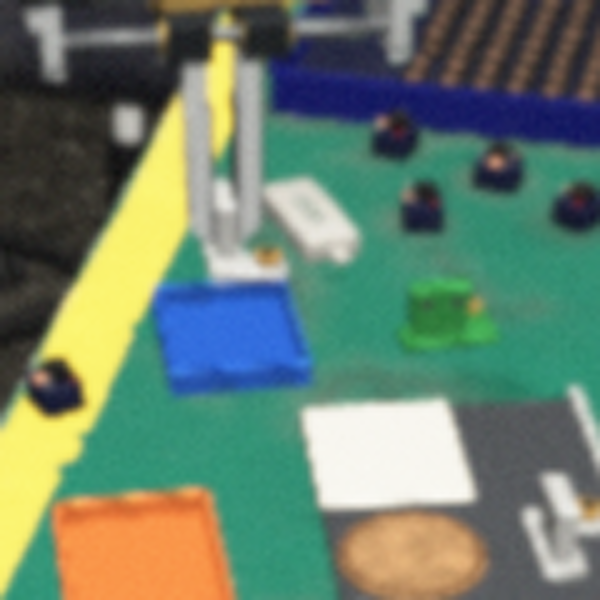

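The bracket is held level over the blue tray and lines up with it (plate u 205–288, tray u 160–310). Lowering.

>>> servo_tool(commands=[{"xyz":[2,0,12],"turn":[0,0,0],"grip":6},{"xyz":[2,0,24],"turn":[0,0,0],"grip":6},{"xyz":[2,0,34],"turn":[0,0,0],"grip":6},{"xyz":[2,0,40],"turn":[0,0,0],"grip":6},{"xyz":[2,0,42],"turn":[0,0,0],"grip":6}])

```text
time: 18.72
position: [496.1, 439.8, 15.8]
orientation: [0.678, 0.735, -0.001, 0.0]
ft_force: [0.1, -0.3, -0.2]
width: 9.7
```

>>> servo_tool(commands=[{"xyz":[0,0,1],"turn":[0,0,0],"grip":6},{"xyz":[0,0,2],"turn":[0,0,0],"grip":6},{"xyz":[0,0,2.5],"turn":[0,0,0],"grip":6},{"xyz":[0,0,2.5],"turn":[0,0,0],"grip":6}])

```text
time: 19.05
position: [496.8, 440.6, 15.5]
orientation: [0.678, 0.735, 0.0, 0.0]
ft_force: [-0.0, 0.4, -1.0]
width: 9.5
```

>>> servo_tool(commands=[{"xyz":[0,0,0.8],"turn":[0,0,0],"grip":6},{"xyz":[0,0,1.6],"turn":[0,0,0],"grip":6},{"xyz":[0,0,2],"turn":[0,0,0],"grip":6},{"xyz":[0,0,2],"turn":[0,0,0],"grip":6}])

```text
time: 19.38
position: [496.6, 440.5, 13.1]
orientation: [0.678, 0.735, -0.0, 0.0]
ft_force: [0.4, -0.2, -0.5]
width: 9.6
```

>>> servo_tool(commands=[{"xyz":[0,0,0.5],"turn":[0,0,0],"grip":6},{"xyz":[0,0,0.8],"turn":[0,0,0],"grip":6},{"xyz":[0,0,0.8],"turn":[0,0,0],"grip":6}])

```text
time: 19.63
position: [496.7, 440.5, 13.0]
orientation: [0.678, 0.735, 0.0, -0.0]
ft_force: [-3.6, -3.2, 9.7]
width: 10.4
```

>>> servo_tool(commands=[{"xyz":[0,0,-0.5],"turn":[0,0,0],"grip":20},{"xyz":[0,0,-0.5],"turn":[0,0,0],"grip":20},{"xyz":[0,0,-0.5],"turn":[0,0,0],"grip":20}])

```text
time: 19.88
position: [496.7, 440.5, 12.9]
orientation: [0.678, 0.735, 0.0, 0.0]
ft_force: [0.1, -0.2, 0.1]
width: 19.9
```

>>> servo_tool(commands=[{"xyz":[0,0,-10],"turn":[0,0,0],"grip":20},{"xyz":[0,0,-25],"turn":[0,0,0],"grip":20},{"xyz":[0,0,-50],"turn":[0,0,0],"grip":25},{"xyz":[0,0,-80],"turn":[0,0,0],"grip":40},{"xyz":[0,0,-110],"turn":[0,0,0],"grip":40}])

```text
time: 20.3
position: [496.7, 440.3, 125.4]
orientation: [0.678, 0.735, 0.0, 0.0]
ft_force: [-0.5, 0.1, 1.0]
width: 34.7
```

>>> servo_tool(commands=[{"xyz":[-18,16,0],"turn":[0,0,0],"grip":40},{"xyz":[-46,38,0],"turn":[0,0,0],"grip":40},{"xyz":[-75,60,0],"turn":[0,0,0],"grip":40},{"xyz":[-104,82,0],"turn":[0,0,0],"grip":40},{"xyz":[-133,104,0],"turn":[0,0,0],"grip":40}])

```text
time: 20.72
position: [612.2, 315.0, 124.8]
orientation: [0.678, 0.735, 0.001, 0.0]
ft_force: [0.3, 0.6, -0.3]
width: 39.8
```

>>> servo_tool(commands=[{"xyz":[-28,8,0],"turn":[0,0,0],"grip":40},{"xyz":[-55,14,0],"turn":[0,0,0],"grip":40},{"xyz":[-70,16,0],"turn":[0,0,0],"grip":40},{"xyz":[-76,16,0],"turn":[0,0,0],"grip":40},{"xyz":[-76,16,0],"turn":[0,0,0],"grip":40}])

```text
time: 21.13
position: [633.2, 241.2, 123.8]
orientation: [0.679, 0.735, 0.0, 0.0]
ft_force: [0.9, 0.3, 0.2]
width: 40.0
```

```bash
python3 go.py 629.5 240 60 4
```

```text
t 21.13 pos [633.2 241.2 123.8] yaw 4.5 w 40.0 F [0.9 0.3 0.2] q [-0.69  0.62  0.4   1.55 -0.27  1.02 -0.13]
SHIFT [-0.9 -3.8 63.8] TURN [ 0.  -0.   0.5]
```

>>> servo_tool(commands=[{"xyz":[-1,-4,20],"turn":[0,0,0],"grip":40},{"xyz":[-1,-4,40],"turn":[0,0,0],"grip":40},{"xyz":[-1,-4,60],"turn":[0,0,0],"grip":40},{"xyz":[-1,-4,72],"turn":[0,0,0],"grip":40},{"xyz":[-1,-4,84],"turn":[0,0,0],"grip":40}])

```text
time: 21.55
position: [628.4, 242.5, 38.1]
orientation: [0.677, 0.736, -0.0, -0.0]
ft_force: [-0.3, -0.8, 0.6]
width: 40.2
```

>>> servo_tool(commands=[{"xyz":[0,0,10],"turn":[0,0,0],"grip":40},{"xyz":[0,0,18],"turn":[0,0,0],"grip":40},{"xyz":[0,0,23],"turn":[0,0,0],"grip":40},{"xyz":[0,0,23],"turn":[0,0,0],"grip":40}])

```text
time: 21.88
position: [628.8, 240.5, 15.1]
orientation: [0.678, 0.735, -0.0, -0.0]
ft_force: [-0.5, 0.2, 0.0]
width: 39.6
```

>>> servo_tool(commands=[{"xyz":[0,0,0],"turn":[0,0,0],"grip":30},{"xyz":[0,0,0],"turn":[0,0,0],"grip":20},{"xyz":[0,0,0],"turn":[0,0,0],"grip":14},{"xyz":[0,0,0],"turn":[0,0,0],"grip":6},{"xyz":[0,0,0],"turn":[0,0,0],"grip":6}], squeeze=15)

```text
time: 22.3
position: [629.3, 240.5, 16.2]
orientation: [0.678, 0.735, 0.0, 0.0]
ft_force: [-0.2, -0.4, 0.3]
width: 10.0
```

>>> servo_tool(commands=[{"xyz":[0,0,0],"turn":[0,0,0],"grip":6},{"xyz":[0,0,0],"turn":[0,0,0],"grip":6},{"xyz":[0,0,0],"turn":[0,0,0],"grip":6}])

```text
time: 22.55
position: [629.3, 240.5, 16.2]
orientation: [0.678, 0.735, 0.0, 0.0]
ft_force: [-1.0, -0.4, 5.7]
width: 9.8
```

```bash
python3 go.py 450 240.6 80 4.6
```

```text
t 22.55 pos [629.3 240.5  16.2] yaw 4.6 w 9.8 F [-1.  -0.4  5.7] q [-0.66  0.74  0.36  1.61 -0.32  0.84 -0.09]
SHIFT [  14.5 -178.7  -63.9] TURN [ 0. -0.  0.]
```

>>> servo_tool(commands=[{"xyz":[0,0,-10],"turn":[0,0,0],"grip":6},{"xyz":[0,0,-28],"turn":[0,0,0],"grip":6},{"xyz":[0,0,-46],"turn":[0,0,0],"grip":6},{"xyz":[1,-12,-60],"turn":[0,0,0],"grip":6},{"xyz":[3,-36,-64],"turn":[0,0,0],"grip":6}])

```text
time: 22.97
position: [595.3, 240.2, 82.6]
orientation: [0.679, 0.734, 0.002, 0.001]
ft_force: [-0.2, -0.0, -0.5]
width: 9.7
```

>>> servo_tool(commands=[{"xyz":[2.5,-30,0],"turn":[0,0,0],"grip":6},{"xyz":[5,-62,0],"turn":[0,0,0],"grip":6},{"xyz":[7.5,-94,0],"turn":[0,0,0],"grip":6},{"xyz":[10,-124,0],"turn":[0,0,0],"grip":6},{"xyz":[11.5,-143,0],"turn":[0,0,0],"grip":6}])

```text
time: 23.38
position: [446.7, 240.6, 80.2]
orientation: [0.678, 0.735, -0.0, -0.0]
ft_force: [1.0, 0.1, -0.4]
width: 9.8
```

>>> servo_tool(commands=[{"xyz":[0,0,10],"turn":[0,0,0],"grip":6},{"xyz":[0,0,20],"turn":[0,0,0],"grip":6},{"xyz":[0,0,20],"turn":[0,0,0],"grip":6},{"xyz":[0,0,20],"turn":[0,0,0],"grip":6}])

```text
time: 23.72
position: [450.2, 240.1, 59.4]
orientation: [0.678, 0.735, -0.001, 0.0]
ft_force: [-0.0, 0.4, 0.0]
width: 9.9
```

```bash
python3 go.py 450 240.6 13 4.6; python3 - <<'E'
from h import *
b,_=grab_frame("side"); cv2.imwrite("pics/p8.png",cv2.resize(b[90:230,160:300],None,fx=4,fy=4,interpolation=cv2.INTER_CUBIC))
E
```

```text
t 23.72 pos [450.2 240.1  59.4] yaw 4.6 w 9.9 F [-0.   0.4  0. ] q [-0.88  0.44  0.4   2.02 -0.25  0.72 -0.25]
SHIFT [ 0.6 -0.1 46.4] TURN [-0.   0.1 -0. ]
```

View pics/p8.png

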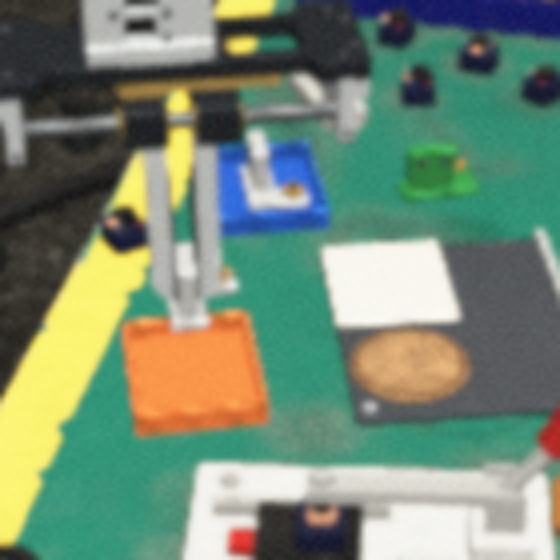

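The left bracket lies flat in the blue tray, fin up, at about (270,185). The right one hangs level above the orange tray. Lowering it.

>>> servo_tool(commands=[{"xyz":[0.5,0,12],"turn":[0,0,0],"grip":6},{"xyz":[0.5,0,24],"turn":[0,0,0],"grip":6},{"xyz":[0.5,0,34],"turn":[0,0,0],"grip":6},{"xyz":[0.5,0,41],"turn":[0,0,0],"grip":6},{"xyz":[0.5,0,43],"turn":[0,0,0],"grip":6}])

```text
time: 24.18
position: [448.9, 240.4, 15.1]
orientation: [0.678, 0.735, -0.001, -0.0]
ft_force: [0.3, -0.3, -0.4]
width: 9.8
```

>>> servo_tool(commands=[{"xyz":[0,0,1],"turn":[0,0,0],"grip":6},{"xyz":[0,0,2],"turn":[0,0,0],"grip":6},{"xyz":[0,0,3],"turn":[0,0,0],"grip":6},{"xyz":[0,0,3.5],"turn":[0,0,0],"grip":6},{"xyz":[0,0,3.5],"turn":[0,0,0],"grip":6}])

```text
time: 24.6
position: [449.6, 241.2, 13.5]
orientation: [0.678, 0.735, 0.0, 0.0]
ft_force: [-0.2, 0.5, -0.6]
width: 9.8
```

>>> servo_tool(commands=[{"xyz":[0,0,0.6],"turn":[0,0,0],"grip":6},{"xyz":[0,0,1.2],"turn":[0,0,0],"grip":6},{"xyz":[0,0,1.2],"turn":[0,0,0],"grip":6}])

```text
time: 24.85
position: [449.7, 241.2, 12.9]
orientation: [0.678, 0.735, 0.0, -0.0]
ft_force: [-4.4, -1.8, 16.2]
width: 9.9
```

>>> servo_tool(commands=[{"xyz":[0,0,-0.6],"turn":[0,0,0],"grip":20},{"xyz":[0,0,-0.6],"turn":[0,0,0],"grip":20},{"xyz":[0,0,-0.6],"turn":[0,0,0],"grip":20}])

```text
time: 25.1
position: [449.6, 241.1, 12.9]
orientation: [0.678, 0.735, 0.0, 0.0]
ft_force: [0.6, -0.4, 0.7]
width: 19.8
```

>>> servo_tool(commands=[{"xyz":[0,0,-10],"turn":[0,0,0],"grip":20},{"xyz":[0,0,-25],"turn":[0,0,0],"grip":20},{"xyz":[0,0,-55],"turn":[0,0,0],"grip":25},{"xyz":[0,0,-90],"turn":[0,0,0],"grip":60},{"xyz":[0,0,-125],"turn":[0,0,0],"grip":94}])

```text
time: 25.52
position: [449.2, 240.5, 139.5]
orientation: [0.678, 0.735, -0.001, 0.0]
ft_force: [0.2, 0.5, 0.3]
width: 35.1
```

>>> servo_tool(commands=[{"xyz":[0,0,-35],"turn":[0,0,0],"grip":94},{"xyz":[-10,2,-60],"turn":[0,0,0],"grip":94},{"xyz":[-38,7,-68],"turn":[0,0,0],"grip":94},{"xyz":[-72,13,-68],"turn":[0,0,0],"grip":94},{"xyz":[-108,20,-68],"turn":[0,0,0],"grip":94}])

```text
time: 25.93
position: [478.3, 134.4, 207.2]
orientation: [0.677, 0.736, 0.001, 0.0]
ft_force: [0.6, 0.6, -0.9]
width: 68.5
```

>>> servo_tool(commands=[{"xyz":[-36,7,0],"turn":[0,0,0],"grip":94},{"xyz":[-72,14,0],"turn":[0,0,0],"grip":94},{"xyz":[-108,21,0],"turn":[0,0,0],"grip":94},{"xyz":[-144,28,0],"turn":[0,0,0],"grip":94},{"xyz":[-175,34,0],"turn":[0,0,0],"grip":94}])

```text
time: 26.35
position: [526.2, -39.2, 206.7]
orientation: [0.679, 0.735, 0.0, 0.0]
ft_force: [0.1, 0.7, -0.6]
width: 93.9
```

>>> servo_tool(commands=[{"xyz":[-20,4,0],"turn":[0,0,-7],"grip":94},{"xyz":[-29,6,0],"turn":[0,0,-14],"grip":94},{"xyz":[-30,7,0],"turn":[0,0,-21],"grip":94},{"xyz":[-30,7,0],"turn":[0,0,-28],"grip":94},{"xyz":[-30,7,0],"turn":[0,0,-35],"grip":94}])

```text
time: 26.77
position: [535.3, -66.5, 206.4]
orientation: [0.423, 0.906, -0.0, 0.0]
ft_force: [-0.2, 0.3, 0.3]
width: 94.0
```

>>> servo_tool(commands=[{"xyz":[0,0,0],"turn":[0,0,-5.4],"grip":94},{"xyz":[0,0,0],"turn":[0,0,-5.4],"grip":94},{"xyz":[0,0,0],"turn":[0,0,-5.4],"grip":94}])

```text
time: 27.02
position: [535.3, -66.3, 206.3]
orientation: [0.384, 0.923, 0.0, 0.0]
ft_force: [-0.0, -0.6, -0.2]
width: 93.5
```

```bash
python3 go.py 535.6 -66.3 53 45; python3 - <<'E'
from h import *
a,d=grab_frame("top"); np.savez("pics/top9.npz",im=a,d=d); b,_=grab_frame("side")
cv2.imwrite("pics/p9.png",np.hstack([cv2.resize(a[130:250,120:260],None,fx=3,fy=3),cv2.resize(b[105:225,180:320],None,fx=2.7,fy=3)]))
E
```

```text
t 27.02 pos [535.3 -66.3 206.3] yaw 44.8 w 93.5 F [-0.  -0.6 -0.2] q [-0.36  0.29  0.52  1.84 -0.16  1.05  1.  ]
SHIFT [-2.000e-01  1.000e-01  1.533e+02] TURN [ 0.   0.  -0.2]
```

View pics/p9.png

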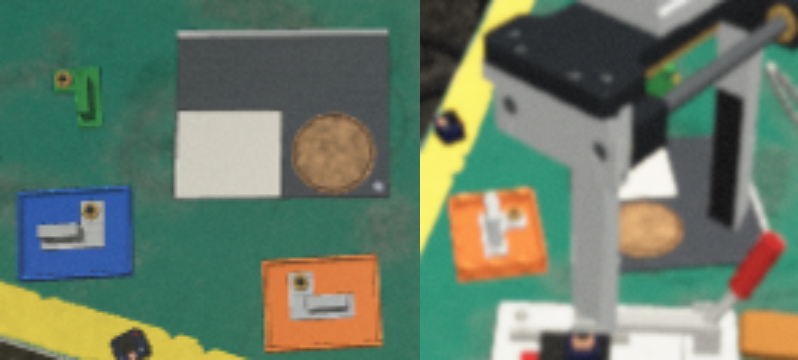

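Both brackets lie flat in their trays, fin up: left in blue (75,225), right in orange (320,300). Now I fetch the bottle.

>>> servo_tool(commands=[{"xyz":[0,0,15],"turn":[0,0,0],"grip":94},{"xyz":[0,0,35],"turn":[0,0,0],"grip":94},{"xyz":[0,0,60],"turn":[0,0,0],"grip":94},{"xyz":[0,0,85],"turn":[0,0,0],"grip":94},{"xyz":[0,0,110],"turn":[0,0,0],"grip":94}])

```text
time: 27.53
position: [535.5, -65.9, 94.9]
orientation: [0.384, 0.923, -0.0, 0.0]
ft_force: [1.3, 1.1, -0.8]
width: 94.2
```

>>> servo_tool(commands=[{"xyz":[0,0,18],"turn":[0,0,0],"grip":94},{"xyz":[0,0,33],"turn":[0,0,0],"grip":94},{"xyz":[0,0,42],"turn":[0,0,0],"grip":94},{"xyz":[0,0,42],"turn":[0,0,0],"grip":94},{"xyz":[0,0,42],"turn":[0,0,0],"grip":80}])

```text
time: 27.95
position: [535.5, -66.1, 54.1]
orientation: [0.383, 0.924, -0.0, -0.0]
ft_force: [1.4, 0.6, 1.1]
width: 89.9
```

>>> servo_tool(commands=[{"xyz":[0,0,0],"turn":[0,0,0],"grip":60},{"xyz":[0,0,0],"turn":[0,0,0],"grip":60},{"xyz":[0,0,0],"turn":[0,0,0],"grip":60},{"xyz":[0,0,0],"turn":[0,0,0],"grip":60},{"xyz":[0,0,0],"turn":[0,0,0],"grip":60}], squeeze=20)

```text
time: 28.37
position: [535.8, -66.0, 54.4]
orientation: [0.383, 0.924, 0.0, 0.0]
ft_force: [-1.2, 0.4, 7.7]
width: 66.1
```

>>> servo_tool(commands=[{"xyz":[0,0,0],"turn":[0,0,0],"grip":60},{"xyz":[0,0,0],"turn":[0,0,0],"grip":60}])

```text
time: 28.53
position: [535.8, -66.0, 54.4]
orientation: [0.383, 0.924, 0.0, 0.0]
ft_force: [-2.4, 0.6, 7.7]
width: 66.1
```

```bash
python3 go.py 567 321.6 205 45
```

```text
t 28.53 pos [535.8 -66.   54.4] yaw 45.0 w 66.1 F [-2.4  0.6  7.7] q [-0.28  0.5   0.44  1.96 -0.3   0.75  1.12]
SHIFT [ 252.   296.2 -150.5] TURN [0. 0. 0.]
```

>>> servo_tool(commands=[{"xyz":[0,0,-10],"turn":[0,0,0],"grip":60},{"xyz":[0,0,-25],"turn":[0,0,0],"grip":60},{"xyz":[0,0,-45],"turn":[0,0,0],"grip":60},{"xyz":[0,0,-67],"turn":[0,0,0],"grip":60},{"xyz":[0,0,-90],"turn":[0,0,0],"grip":60}])

```text
time: 28.95
position: [535.0, -66.2, 145.1]
orientation: [0.383, 0.924, -0.0, -0.0]
ft_force: [0.0, 0.7, -1.7]
width: 65.6
```

>>> servo_tool(commands=[{"xyz":[0,0,-22],"turn":[0,0,0],"grip":60},{"xyz":[0,0,-44],"turn":[0,0,0],"grip":60},{"xyz":[8,9,-58],"turn":[0,0,0],"grip":60},{"xyz":[24,28,-62],"turn":[0,0,0],"grip":60},{"xyz":[44,52,-62],"turn":[0,0,0],"grip":60}])

```text
time: 29.37
position: [541.5, 0.8, 208.1]
orientation: [0.384, 0.923, 0.001, 0.001]
ft_force: [1.2, -0.1, -2.3]
width: 65.6
```

>>> servo_tool(commands=[{"xyz":[20,23.5,0],"turn":[0,0,0],"grip":60},{"xyz":[40,47,0],"turn":[0,0,0],"grip":60},{"xyz":[60,70.5,0],"turn":[0,0,0],"grip":60},{"xyz":[80,94,0],"turn":[0,0,0],"grip":60},{"xyz":[100,117.5,0],"turn":[0,0,0],"grip":60}])

```text
time: 29.78
position: [553.2, 157.0, 206.5]
orientation: [0.383, 0.924, 0.0, 0.0]
ft_force: [0.9, -0.7, -1.0]
width: 65.7
```

>>> servo_tool(commands=[{"xyz":[20,23.5,0],"turn":[0,0,0],"grip":60},{"xyz":[40,47,0],"turn":[0,0,0],"grip":60},{"xyz":[60,70.5,0],"turn":[0,0,0],"grip":60},{"xyz":[80,94,0],"turn":[0,0,0],"grip":60},{"xyz":[96,112.7,0],"turn":[0,0,0],"grip":60}])

```text
time: 30.2
position: [564.7, 305.7, 206.3]
orientation: [0.382, 0.924, 0.0, -0.0]
ft_force: [0.5, 0.8, -2.0]
width: 66.0
```

>>> servo_tool(commands=[{"xyz":[9,10,0],"turn":[0,0,0],"grip":60},{"xyz":[12,14,0],"turn":[0,0,0],"grip":60},{"xyz":[12,14,0],"turn":[0,0,0],"grip":60},{"xyz":[12,14,0],"turn":[0,0,0],"grip":60}])

```text
time: 30.53
position: [567.0, 319.9, 206.0]
orientation: [0.383, 0.924, -0.0, 0.0]
ft_force: [-0.2, -0.4, -1.5]
width: 65.9
```

>>> servo_tool(commands=[{"xyz":[0,0,15],"turn":[0,0,0],"grip":60},{"xyz":[0,0,35],"turn":[0,0,0],"grip":60},{"xyz":[0,0,60],"turn":[0,0,0],"grip":60},{"xyz":[0,0,85],"turn":[0,0,0],"grip":60},{"xyz":[0,0,100],"turn":[0,0,0],"grip":60}])

```text
time: 30.95
position: [566.3, 319.0, 103.8]
orientation: [0.384, 0.923, -0.001, -0.0]
ft_force: [-0.6, -0.6, -1.6]
width: 65.9
```

>>> servo_tool(commands=[{"xyz":[0,0,15],"turn":[0,0,0],"grip":60},{"xyz":[0,0,25],"turn":[0,0,0],"grip":60},{"xyz":[0,0,25],"turn":[0,0,0],"grip":60},{"xyz":[0,0,25],"turn":[0,0,0],"grip":60},{"xyz":[0,0,25],"turn":[0,0,0],"grip":60}])

```text
time: 31.37
position: [567.3, 321.3, 81.9]
orientation: [0.383, 0.924, 0.0, 0.0]
ft_force: [-0.4, -0.4, -1.3]
width: 65.7
```

```bash
python3 go.py 567 321.6 60.4 45
```

```text
t 31.37 pos [567.3 321.3  81.9] yaw 45.0 w 65.7 F [-0.4 -0.4 -1.3] q [-0.79  0.61  0.32  1.65 -0.23  0.91  0.4 ]
SHIFT [ 0.4 -0.1 21.5] TURN [ 0.1  0.  -0. ]
```

>>> servo_tool(commands=[{"xyz":[0,0,7],"turn":[0,0,0],"grip":60},{"xyz":[0,0,13],"turn":[0,0,0],"grip":60},{"xyz":[0,0,17],"turn":[0,0,0],"grip":60},{"xyz":[0,0,19],"turn":[0,0,0],"grip":60},{"xyz":[0,0,20],"turn":[0,0,0],"grip":60}])

```text
time: 31.78
position: [566.4, 321.5, 60.5]
orientation: [0.383, 0.924, -0.0, -0.0]
ft_force: [-6.1, -3.1, 11.6]
width: 65.9
```

>>> servo_tool(commands=[{"xyz":[0,0,0.5],"turn":[0,0,0],"grip":60},{"xyz":[0,0,1],"turn":[0,0,0],"grip":60},{"xyz":[0,0,1],"turn":[0,0,0],"grip":60}])

```text
time: 32.03
position: [566.4, 321.4, 60.5]
orientation: [0.383, 0.924, -0.0, -0.0]
ft_force: [-7.6, -3.5, 11.9]
width: 65.7
```

>>> servo_tool(commands=[{"xyz":[0,0,-0.7],"turn":[0,0,0],"grip":94},{"xyz":[0,0,-0.7],"turn":[0,0,0],"grip":94},{"xyz":[0,0,-0.7],"turn":[0,0,0],"grip":94},{"xyz":[0,0,-0.7],"turn":[0,0,0],"grip":94},{"xyz":[0,0,-0.7],"turn":[0,0,0],"grip":94}])

```text
time: 32.45
position: [566.7, 321.6, 60.4]
orientation: [0.383, 0.924, -0.0, 0.0]
ft_force: [-0.4, -0.2, -0.4]
width: 93.1
```

>>> servo_tool(commands=[{"xyz":[0,0,-12],"turn":[0,0,0],"grip":94},{"xyz":[0,0,-32],"turn":[0,0,0],"grip":94},{"xyz":[0,0,-60],"turn":[0,0,0],"grip":94},{"xyz":[0,0,-90],"turn":[0,0,0],"grip":94},{"xyz":[0,0,-120],"turn":[0,0,0],"grip":94}])

```text
time: 32.87
position: [566.6, 321.4, 182.6]
orientation: [0.383, 0.924, -0.0, 0.0]
ft_force: [0.5, 0.1, -0.3]
width: 94.1
```

>>> servo_tool(commands=[{"xyz":[-5,-9,-18],"turn":[0,0,0],"grip":94},{"xyz":[-18,-34,-26],"turn":[0,0,0],"grip":94},{"xyz":[-35,-66,-26],"turn":[0,0,0],"grip":94},{"xyz":[-53,-99,-26],"turn":[0,0,0],"grip":94},{"xyz":[-71,-133,-26],"turn":[0,0,0],"grip":94}])

```text
time: 33.28
position: [522.3, 176.0, 207.4]
orientation: [0.382, 0.924, 0.0, 0.0]
ft_force: [0.0, -1.0, 0.6]
width: 93.9
```

>>> servo_tool(commands=[{"xyz":[-17.5,-33,0],"turn":[0,0,0],"grip":94},{"xyz":[-35,-66,0],"turn":[0,0,0],"grip":94},{"xyz":[-52.5,-99,0],"turn":[0,0,0],"grip":94},{"xyz":[-70,-132,0],"turn":[0,0,0],"grip":94},{"xyz":[-87.5,-164,0],"turn":[0,0,0],"grip":94}])

```text
time: 33.7
position: [467.9, -2.2, 207.4]
orientation: [0.383, 0.924, 0.001, 0.0]
ft_force: [1.0, 0.5, 0.1]
width: 94.0
```

>>> servo_tool(commands=[{"xyz":[-15,-28,0],"turn":[0,0,0],"grip":94},{"xyz":[-26,-48,0],"turn":[0,0,0],"grip":94},{"xyz":[-28,-52,0],"turn":[0,0,0],"grip":94},{"xyz":[-28,-52,0],"turn":[0,0,0],"grip":94},{"xyz":[-28,-52,0],"turn":[0,0,0],"grip":94}])

```text
time: 34.12
position: [452.2, -56.4, 207.0]
orientation: [0.383, 0.924, 0.0, 0.0]
ft_force: [-0.3, 0.6, -0.7]
width: 94.1
```

```bash
python3 go.py 451.7 -57 46 45; python3 - <<'E'
from h import *
b,_=grab_frame("side"); a,_=grab_frame("top"); cv2.imwrite("pics/p10.png",np.hstack([b,cv2.resize(a[125:205,165:265],(288,230)) if 0 else cv2.copyMakeBorder(cv2.resize(a[125:205,165:265],(288,230)),0,154,0,0,cv2.BORDER_CONSTANT)]))
E
```

```text
t 34.12 pos [452.2 -56.4 207. ] yaw 45.0 w 94.1 F [-0.3  0.6 -0.7] q [-0.47  0.12  0.57  2.03 -0.07  1.01  0.92]
SHIFT [-1.00e-01 -9.00e-01  1.61e+02] TURN [0. 0. 0.]
```

View pics/p10.png

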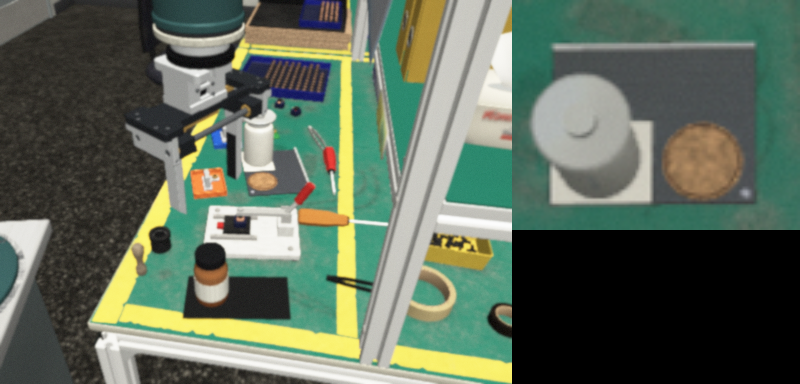

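The bottle stands on the white coaster. The jar is upright at (211,275) on the mat. Now the jar.

>>> servo_tool(commands=[{"xyz":[0,-1,15],"turn":[0,0,0],"grip":94},{"xyz":[0,-1,35],"turn":[0,0,0],"grip":94},{"xyz":[0,-1,60],"turn":[0,0,0],"grip":94},{"xyz":[0,-1,85],"turn":[0,0,0],"grip":94},{"xyz":[0,-1,113],"turn":[0,0,0],"grip":90}])

```text
time: 34.63
position: [451.7, -56.7, 92.7]
orientation: [0.382, 0.924, 0.0, 0.0]
ft_force: [1.3, 0.2, -1.0]
width: 91.1
```

>>> servo_tool(commands=[{"xyz":[0,0,20],"turn":[0,0,0],"grip":80},{"xyz":[0,0,38],"turn":[0,0,0],"grip":75},{"xyz":[0,0,49],"turn":[0,0,0],"grip":70},{"xyz":[0,0,49],"turn":[0,0,0],"grip":65},{"xyz":[0,0,49],"turn":[0,0,0],"grip":60}])

```text
time: 35.05
position: [451.2, -57.5, 44.6]
orientation: [0.382, 0.924, -0.0, -0.0]
ft_force: [0.5, 0.2, -0.3]
width: 62.4
```

>>> servo_tool(commands=[{"xyz":[0,0,0],"turn":[0,0,0],"grip":45},{"xyz":[0,0,0],"turn":[0,0,0],"grip":45},{"xyz":[0,0,0],"turn":[0,0,0],"grip":45},{"xyz":[0,0,0],"turn":[0,0,0],"grip":45},{"xyz":[0,0,0],"turn":[0,0,0],"grip":45}], squeeze=20)

```text
time: 35.47
position: [451.8, -57.7, 45.4]
orientation: [0.383, 0.924, 0.0, 0.001]
ft_force: [-0.8, 0.7, 9.3]
width: 51.5
```

```bash
python3 go.py 569.6 241.4 205 45
```

```text
t 35.47 pos [451.8 -57.7  45.4] yaw 45.0 w 51.5 F [-0.8  0.7  9.3] q [-0.35  0.4   0.48  2.16 -0.3   0.64  1.13]
SHIFT [ 128.   295.  -159.3] TURN [0.1 0.1 0. ]
```

>>> servo_tool(commands=[{"xyz":[0,0,-10],"turn":[0,0,0],"grip":45},{"xyz":[0,0,-25],"turn":[0,0,0],"grip":45},{"xyz":[0,0,-45],"turn":[0,0,0],"grip":45},{"xyz":[0,0,-67],"turn":[0,0,0],"grip":45},{"xyz":[0,0,-92],"turn":[0,0,0],"grip":45}])

```text
time: 35.88
position: [450.5, -58.0, 137.8]
orientation: [0.383, 0.924, -0.0, -0.0]
ft_force: [0.5, 0.2, -0.6]
width: 51.3
```

>>> servo_tool(commands=[{"xyz":[0,0,-24],"turn":[0,0,0],"grip":45},{"xyz":[0,0,-48],"turn":[0,0,0],"grip":45},{"xyz":[5,11,-62],"turn":[0,0,0],"grip":45},{"xyz":[15,35,-68],"turn":[0,0,0],"grip":45},{"xyz":[27,63,-68],"turn":[0,0,0],"grip":45}])

```text
time: 36.3
position: [477.3, 5.6, 207.2]
orientation: [0.384, 0.923, 0.001, 0.001]
ft_force: [0.9, -0.1, -0.8]
width: 51.5
```

>>> servo_tool(commands=[{"xyz":[12,28,0],"turn":[0,0,0],"grip":45},{"xyz":[24,56,0],"turn":[0,0,0],"grip":45},{"xyz":[36,84,0],"turn":[0,0,0],"grip":45},{"xyz":[48,112,0],"turn":[0,0,0],"grip":45},{"xyz":[60,140,0],"turn":[0,0,0],"grip":45}])

```text
time: 36.72
position: [533.3, 148.6, 205.5]
orientation: [0.383, 0.924, 0.0, 0.0]
ft_force: [-0.2, -0.3, -0.2]
width: 51.1
```

>>> servo_tool(commands=[{"xyz":[12,28,0],"turn":[0,0,0],"grip":45},{"xyz":[24,56,0],"turn":[0,0,0],"grip":45},{"xyz":[34,78,0],"turn":[0,0,0],"grip":45},{"xyz":[41,92,0],"turn":[0,0,0],"grip":45},{"xyz":[41,92,0],"turn":[0,0,0],"grip":45}])

```text
time: 37.13
position: [569.1, 244.8, 204.8]
orientation: [0.381, 0.925, 0.0, 0.0]
ft_force: [0.7, -0.4, -1.1]
width: 51.3
```

>>> servo_tool(commands=[{"xyz":[0,0,15],"turn":[0,0,0],"grip":45},{"xyz":[0,0,35],"turn":[0,0,0],"grip":45},{"xyz":[0,0,60],"turn":[0,0,0],"grip":45},{"xyz":[0,0,85],"turn":[0,0,0],"grip":45},{"xyz":[0,0,105],"turn":[0,0,0],"grip":45}])

```text
time: 37.55
position: [568.6, 240.3, 98.8]
orientation: [0.383, 0.924, -0.0, 0.0]
ft_force: [0.6, -0.4, -2.5]
width: 51.2
```

>>> servo_tool(commands=[{"xyz":[0,0,15],"turn":[0,0,0],"grip":45},{"xyz":[0,0,25],"turn":[0,0,0],"grip":45},{"xyz":[0,0,25],"turn":[0,0,0],"grip":45},{"xyz":[0,0,25],"turn":[0,0,0],"grip":45},{"xyz":[0,0,25],"turn":[0,0,0],"grip":45}])

```text
time: 37.97
position: [569.8, 241.3, 75.8]
orientation: [0.383, 0.924, 0.0, 0.001]
ft_force: [-0.1, -0.8, -1.6]
width: 51.5
```

```bash
python3 go.py 569.6 241.4 51.4 45
```

```text
t 37.97 pos [569.8 241.3  75.8] yaw 45.0 w 51.5 F [-0.1 -0.8 -1.6] q [-0.72  0.58  0.36  1.74 -0.26  0.87  0.54]
SHIFT [ 0.2 -0.1 24.4] TURN [ 0.1  0.  -0. ]
```

>>> servo_tool(commands=[{"xyz":[0,0,8],"turn":[0,0,0],"grip":45},{"xyz":[0,0,15],"turn":[0,0,0],"grip":45},{"xyz":[0,0,20],"turn":[0,0,0],"grip":45},{"xyz":[0,0,22],"turn":[0,0,0],"grip":45},{"xyz":[0,0,22.5],"turn":[0,0,0],"grip":45}])

```text
time: 38.38
position: [568.9, 241.1, 51.6]
orientation: [0.383, 0.924, -0.0, -0.0]
ft_force: [-1.7, -0.7, 2.6]
width: 51.4
```

>>> servo_tool(commands=[{"xyz":[0,0,0.5],"turn":[0,0,0],"grip":45},{"xyz":[0,0,1],"turn":[0,0,0],"grip":45},{"xyz":[0,0,1],"turn":[0,0,0],"grip":45}])

```text
time: 38.63
position: [569.0, 241.1, 51.5]
orientation: [0.383, 0.924, -0.0, -0.0]
ft_force: [-6.2, -3.0, 12.3]
width: 51.6
```

>>> servo_tool(commands=[{"xyz":[0,0,-0.5],"turn":[0,0,0],"grip":80},{"xyz":[0,0,-0.5],"turn":[0,0,0],"grip":80},{"xyz":[0,0,-0.5],"turn":[0,0,0],"grip":80},{"xyz":[0,0,-0.5],"turn":[0,0,0],"grip":80},{"xyz":[0,0,-0.5],"turn":[0,0,0],"grip":80}])

```text
time: 39.05
position: [569.2, 241.3, 51.4]
orientation: [0.383, 0.924, -0.0, 0.0]
ft_force: [-0.1, 0.8, -0.1]
width: 78.9
```

>>> servo_tool(commands=[{"xyz":[0,0,-12],"turn":[0,0,0],"grip":80},{"xyz":[0,0,-32],"turn":[0,0,0],"grip":80},{"xyz":[0,0,-60],"turn":[0,0,0],"grip":80},{"xyz":[0,0,-95],"turn":[0,0,0],"grip":80},{"xyz":[0,0,-130],"turn":[0,0,0],"grip":80}])

```text
time: 39.47
position: [568.8, 241.0, 183.5]
orientation: [0.383, 0.924, -0.0, -0.0]
ft_force: [0.4, 0.2, -0.4]
width: 80.3
```

>>> servo_tool(commands=[{"xyz":[-5,-12,-18],"turn":[0,0,0],"grip":80},{"xyz":[-18,-40,-26],"turn":[0,0,0],"grip":80},{"xyz":[-33,-74,-26],"turn":[0,0,0],"grip":80},{"xyz":[-48,-108,-26],"turn":[0,0,0],"grip":80},{"xyz":[-62,-140,-26],"turn":[0,0,0],"grip":80}])

```text
time: 39.88
position: [513.2, 96.8, 208.4]
orientation: [0.383, 0.924, 0.0, 0.0]
ft_force: [0.3, -0.3, 0.6]
width: 80.0
```

>>> servo_tool(commands=[{"xyz":[-15,-34,0],"turn":[0,0,0],"grip":80},{"xyz":[-30,-68,0],"turn":[0,0,0],"grip":80},{"xyz":[-45,-102,0],"turn":[0,0,0],"grip":80},{"xyz":[-55,-130,0],"turn":[0,0,0],"grip":80},{"xyz":[-60,-142,0],"turn":[0,0,0],"grip":80}])

```text
time: 40.3
position: [454.4, -47.8, 208.4]
orientation: [0.384, 0.923, 0.0, 0.0]
ft_force: [0.6, -0.7, 0.0]
width: 79.9
```

>>> servo_tool(commands=[{"xyz":[0,0,0],"turn":[0,0,0],"grip":80},{"xyz":[0,0,0],"turn":[0,0,0],"grip":80}])

```text
time: 40.47
position: [456.3, -44.2, 208.2]
orientation: [0.383, 0.924, 0.0, 0.0]
ft_force: [-0.6, -1.1, 0.1]
width: 80.1
```

```bash
python3 go.py 451 -57 205 45; python3 - <<'E'
from h import *
a,d=grab_frame("top"); b,_=grab_frame("side"); C=cloud("top",d)
cv2.imwrite("pics/p11.png",np.hstack([cv2.resize(a[130:250,120:260],None,fx=3,fy=3),cv2.resize(b[95:215,180:320],None,fx=2.7,fy=3)]))
for nm,(x0,y0,x1,y1),lo,hi in(("bottle",(165,140,215,200),100,140),("jar",(216,150,250,200),92,115)):
    P=C[y0:y1,x0:x1].reshape(-1,3); P=P[(P[:,2]>lo)&(P[:,2]<hi)]; r=cv2.minAreaRect(P[:,:2].astype(np.float32)); print(nm,len(P),np.round(r[0],1),np.round(r[1],1),np.median(P[:,2]).round(1))
for nm,p,z in(("bottle",(567,321.5),127),("jar",(569.5,241.5),104)): print(nm,"ideal top px",proj("top",[[*p,z]]).round(1), "in view",((proj("top",[[*p,z]])[0]-[120,130])*3).round(0))
E
```

```text
t 40.47 pos [456.3 -44.2 208.2] yaw 45.0 w 80.1 F [-0.6 -1.1  0.1] q [-0.5   0.12  0.57  2.02 -0.08  1.02  0.9 ]
SHIFT [ -5.3 -12.9   3.2] TURN [ 0.1  0.  -0. ]
bottle 893 [569.3 322.9] [70.2 68.7] 122.7
jar 396 [570.9 243.2] [45.4 44.1] 105.6
bottle ideal top px [[188.5 167. ]] in view [206. 111.]
jar ideal top px [[228.3 169.8]] in view [325. 119.]
```

View pics/p11.png

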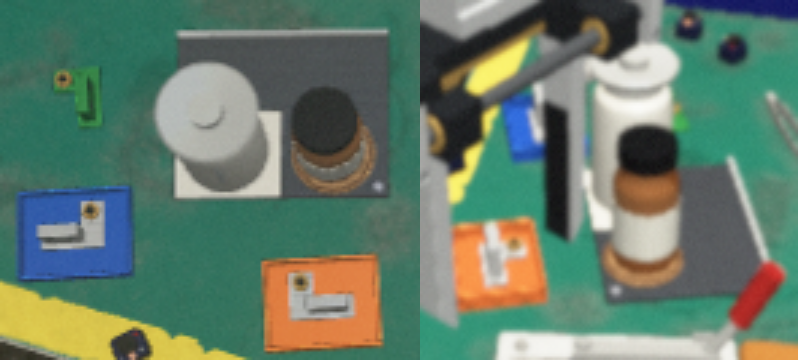

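Final look: bottle head at (207,112) against an ideal (206,111), jar cap at (325,120) against an ideal (325,119). Both are upright and centred, and both brackets are in their trays. I'm handing in.

```bash
python3 -c "
from station import order; print(order.hand_in())"
```

```text
the job is handed in; nothing more can be done
None
```

The job is done and handed in at about 40.5 s of robot time. `hand_in()` reports no verdict.

**What I did, in order:**
1. Moved the bottle and then the jar onto the black side mat.
2. Laid the left-hand bracket in the blue tray and the right-hand one in the orange tray.
3. Put the bottle back on the white coaster and the jar back on the cork coaster.

**Last checks:**
- **Brackets:** the final top and side pictures show both in their trays, flat with the fin on top.
- **Bottle and jar:** both are upright. By pixel position they are within about 1 pixel of centre on their coasters. The depth readings put them about 2–3 mm off, close to the 2 mm calibration error.
- **Forces:** the highest reading printed was about 22 N at the wrist, when the bottle touched the mat. Readings come once per move call, so a brief peak in between could have been missed.
- **Arm:** clear of everything at hand-in, hovering above the mat with the gripper open.

No check failed. The only disagreement is the few millimetres between the depth and pixel estimates.

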